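# Load the oblong die into the snap press

### The job

Turn the die carousel until the compartment with the oblong die stands at the open front, take that die out, and set it into the pocket in the tipped bed of the snap press. Press it fully home, until its top is flush with the bed, and let go; leave the other two dies in the tray and do not shift or upset the thread cone, jar, cup and spool that stand around.

Things in the scene. Friction and masses are not known exactly. Their poses are not given: they have to be found in the camera images.
- die_oblong_mid (a point): The oblong die: plain aluminium block, 44 mm long (its x), 28 wide (y), 30 high (z, up), two small round cups on top; its lowest 3 mm stepped in 2 mm all round. The point is its centre, 15 mm below its top. Fits the pocket either way round. About 120 g. Starts standing loose in a compartment of the tray, any yaw, upper 21 mm above the walls.
- die_square_mid (a point): Another die, to be left in the tray: aluminium, 32 x 32 mm, 30 mm high, one cup on top. The point is its centre.
- die_round_mid (a point): Another die, to be left in the tray: aluminium, round, 36 mm across, 30 mm high, one cup on top. The point is its centre.
- carousel: The carousel's fixed round base, 230 mm across; three guard posts reach out to 128 mm from the axis. Origin on the turning axis at table height, z up; its -x axis points to the carousel's open front (roughly at the robot).
- carousel_front (a point): The place at the carousel's open front where a compartment must stand: 78 mm before the axis (along the base's -x), on the tray's floor, 16 mm above the table. A flat steel wire guard, 56 to 59 mm above the table, 48 to 124 mm from the axis, lies over the rest of the tray; it leaves open 50 degrees either side of the front. A die under it cannot be lifted out.
- tray_knob (a point): The tray's knob, on the turning axis, the point 82 mm above the table: a black bar 40 mm long along its x, 14 mm thick along its y, from 66 to 92 mm above the table. The tray turns with it about its z (up), 3.3 rad either way from the start, drag about 0.06 N m, and stays where it is left.
- tray_floor (a point): Centre of the carousel's white tray, 230 mm across, on its floor, 16 mm above the table; it turns with the knob. Six equal compartments, 60 degrees apart, centres 78 mm from the axis at 0, 60, 120.. degrees from its x; walls 9 mm high. The three dies stand in three of them; the others hold flat buttons.
- bed: The snap press's bed: steel plate 100 x 100 mm, tipped 32 degrees towards the operator. Origin: centre of the pocket's mouth in its upper face, 80 mm above the table. z: outward normal of the face; x up the slope; y across. The pocket is an oblong recess 47 mm along x, 31 mm along y, 30 mm deep with the pad fully down, 2 mm chamfer at the mouth.
- pad (a joint): The pad at the pocket's bottom, in m: 0 = up (18 mm below the bed's face: a die set on it stands 12 mm proud), 0.012 = fully down (30 mm below, die flush). Held by friction: it carries a die without sinking, moves when pushed down along the pocket with more than about 6 N, and stays where it is left.
- press_ram (a point): Lower end of the press's ram (24 mm thick), 75 mm behind the pocket, 222 mm above the table; axes level, x away from the operator. The head above it (46 mm wide, underside 260 mm up) starts 57 mm behind the pocket; the column's front is 137 mm behind it. Foot plate 130 mm wide, 14 mm high, from 60 mm before to 210 mm behind the pocket.
- thread_cone: A tall cone of grey thread, 64 mm across the foot, 115 mm high, standing on the table between the carousel and the press. Not part of the work. Origin at the centre of its underside.
- button_jar: A closed glass jar with a steel lid, 56 mm across, 75 mm high, on the table. Not part of the work. Origin at the centre of its underside.
- zinc_cup: An open steel cup, 60 mm across the rim, 70 mm high, on the table. Not part of the work. Origin at the centre of its underside.
- spool: A small wooden thread spool, 28 mm across, 50 mm high, standing on the table beyond the press. Not part of the work. Origin at the centre of its underside.
There are look-alikes about, which are no part of the job. What is shaped like the part that bears die_square_mid but blue or purple is not meant. What is shaped like the part that bears die_oblong_mid but red is not meant.

How it is judged:
By the outcome, as a careful person would: the job done as asked, in the order asked, and still so for the second after the job is handed in, with the robot touching nothing.
It also fails if it takes over 64 s, if anything falls off the work surface, if the arm or the gripper's body presses on something with over 40 N, if the wrist force passes 120 N, or if a joint passes its speed limit or range.

### The arm

A 7-joint arm with a two-finger parallel gripper is mounted at the origin on the work surface. World frame = base frame: x ahead of the robot, y to its left, z up, the work surface at z = 0. Lengths are in mm, angles in rad, forces in N, time in s.
With the tool pointing down it reaches from about 400 to 875 mm from the base axis. Payload 6.5 kg.
Tool frame: the origin (TCP) lies on the mounting face of the last link; the fingertips stand 166 mm ahead of it and the grasp point (between the pads) lies 147 mm ahead of it; z points along the fingers, y is the direction in which the jaws open and shut (so a half turn about z gives the same grasp; the last joint's range is limited). The gripper opens to 88 mm and grips with 3 to 60 N. Pads are 18 mm wide; open, the fingers measure 123 mm over their backs; the gripper's body (75 mm by 187 mm) begins 45 mm behind the grasp point.
Start: joints at [1.218, 0.536, -0.004, 1.538, 0.003, 1.067, -0.071], TCP at [183.875, -623.442, 404.716] pointing down, gripper open.
Joint ranges: [-2.7, 2.7], [-0.37, 2.16], [-1.27, 1.26], [0.24, 2.4], [-1.31, 4.45], [0.19, 1.91], [-2.76, 2.76]. Speed limits (rad/s): [2.39, 2.39, 3.14, 3.14, 3.14, 3.14, 3.14].

### API

Orientations are given as a unit quaternion [w, x, y, z].
In Python, from station import robot gives the robot as it stands. The module is installed in compiled form; this text tells all that it offers.
- The arm moves only by the tool arm_command, never from a script. Its argument "steps" is a list of rows, each a list of 3 entries, a list of its own where there are three numbers: the turn, a rotation vector about the tool's x, y, z in rad, then the shift along the tool's x, y, z in m, then the closure, from 0 (fully open) to 1 (shut). A call has 1 to 5 rows; each row is the pose to reach, as a shift and turn from the pose commanded when the call began, along the tool's axes at that moment; what a row does not reach only later rows make up. A row lasts 1/12 s, in which the tool goes at most 41.7 mm and 7.16 degrees, less where a joint would pass 70% of its speed; a pose out of reach is approached as far as the arm can. A call with a gripper value outside its range is refused whole. The fingers move at their own pace and stop on an object; the grip force is fixed at half the most. Time passes only in rows, so rows that repeat a pose let the fingers close. It gives the time, the measured TCP pose, the force and the opening at its end, in the units of the state.
- robot.sense(): the state, without advancing time (a new reading comes with each control period).
- robot.grab_frame(name): name is "scene" or "top" or "wrist"; returns the picture (384x512x3 uint8, red, green, blue); there is no depth.
- robot.camera_model(name): a dict with "vertical_fov" (degrees; the focal length in pixels is half the picture's height over the tangent of half this angle, whatever the lens; pixels are square), "cx", "cy" (the principal point, pixels), "world_to_cam" (4x4, takes a point from world to camera coordinates). Camera axes: x right, y down, z forward; pixel columns grow to the right and rows downward; lengths in mm; the calibration is good to about 2 mm. A picture is of the moment at which its call begins: read the wrist's pose just before it. camera_model takes no time and is no camera call; for the wrist camera it gives the pose at the moment of the call.
- robot.finish_job(): hands the job in, once; it reports no verdict.
The state is a dict: "time": time; "joint_positions": joint angles; "joint_vel": joint speeds; "joint_torque": joint torques, N m; "tcp_pos": TCP position; "orientation": TCP orientation; "ft_force": force on the tool from outside, world axes, zero at the start; "moment": the same for the moment, N m; "finger_gap": opening from 0.0 (shut) to 1.0 (fully open).
Only numpy, scipy, OpenCV 4.12 (cv2) and the standard library are available. Lean on these libraries where they do the work, as an engineer would, in place of code of your own. Each camera call takes 0.05 s, during which the arm holds its last target. There are 200 camera calls.

## Working session

There is one attempt and no reset: what is moved stays moved. The work goes in short steps, Python scripts to look and compute and a tool call to move; the robot and the scene stay as the last step left them, time stands still between calls to the robot, and variables do not carry over. Pictures are saved under pics/ and viewed, about 8 in all and at most 12, crops included, and the job is handed in when it is done.

Besides the shell and the picture viewer there is one more tool, called after "Request:" as name(argument=value, ...), one argument or row to a line, values as JSON. arm_command: Moves the arm, as the interface text tells. Its arguments: {"type":"object","properties":{"steps":{"type":"array"}},"required":["steps"]}

```bash
mkdir -p pics; cat > h.py <<'E'
import numpy as np, cv2
from station import robot
from scipy.spatial.transform import Rotation as R
def cam(n):
    m=robot.camera_model(n); f=192/np.tan(np.radians(m["vertical_fov"])/2)
    return f,m["cx"],m["cy"],np.array(m["world_to_cam"])
def ray(c,u,v):
    f,cx,cy,T=c; d=T[:3,:3].T@np.array([(u-cx)/f,(v-cy)/f,1]); return -T[:3,:3].T@T[:3,3],d
def onz(c,u,v,z):
    o,d=ray(c,u,v); return o+d*(z-o[2])/d[2]
def proj(c,p):
    f,cx,cy,T=c; q=T[:3,:3]@np.array(p,float)+T[:3,3]; return np.array([f*q[0]/q[2]+cx,f*q[1]/q[2]+cy])
def tri(c1,p1,c2,p2):
    o1,d1=ray(c1,*p1); o2,d2=ray(c2,*p2)
    s=np.linalg.lstsq(np.c_[d1,-d2],o2-o1,rcond=None)[0]; a=o1+s[0]*d1;b=o2+s[1]*d2
    return (a+b)/2,np.linalg.norm(a-b)
def grab(n,fn=None):
    c=cam(n); im=robot.grab_frame(n)[:,:,::-1].copy()
    if fn: cv2.imwrite("pics/"+fn,im)
    return c,im
def pose():
    s=robot.sense(); q=s["orientation"]; return s,np.array(s["tcp_pos"]),R.from_quat([q[1],q[2],q[3],q[0]])
E
python3 - <<'E'
from h import *
ims=[grab(n,n+"0.png") for n in("scene","top")]
for c,_ in ims: print(c)
cv2.imwrite("pics/both.png",cv2.resize(np.vstack([i for _,i in ims]),None,fx=.78,fy=.78)) 
s,p,r=pose(); print(s); print(r.as_matrix())
E
```

```text
(np.float64(346.71501728983594), 256.02063932009753, 194.71001280848463, array([[-5.81419746e-01,  8.13235047e-01,  2.44915773e-02,
         3.52234204e+02],
       [ 4.39281039e-01,  3.39115791e-01, -8.31884998e-01,
        -8.60589664e+01],
       [-6.84823516e-01, -4.72915679e-01, -5.54407353e-01,
         1.41973917e+03],
       [ 0.00000000e+00,  0.00000000e+00,  0.00000000e+00,
         1.00000000e+00]]))
(np.float64(376.6941730408691), 251.88128962677482, 188.58149452609385, array([[ 9.50808516e-03, -9.99947478e-01,  3.82582886e-03,
        -7.66775871e+01],
       [-9.97760152e-01, -9.74049371e-03, -6.61800721e-02,
         5.18976931e+02],
       [ 6.62138617e-02, -3.18801383e-03, -9.97800361e-01,
         1.12726288e+03],
       [ 0.00000000e+00,  0.00000000e+00,  0.00000000e+00,
         1.00000000e+00]]))
{'time': 0.1, 'joint_positions': array([ 1.21777591,  0.53711093, -0.00447147,  1.53875915,  0.00261827,
        1.06732669, -0.07116836]), 'joint_vel': array([-4.88755533e-05, -1.67511426e-03,  2.00925455e-03, -3.39561263e-03,
       -3.99961073e-04,  9.18956298e-04,  1.03093635e-03]), 'joint_torque': array([ 3.09492629e-03, -5.72076023e+01,  9.94008444e-01, -2.52228749e+01,
       -5.61615347e-02,  1.35073619e-02,  6.15839053e-05]), 'tcp_pos': array([ 183.82345138, -623.15540658,  403.9187984 ]), 'orientation': array([-7.80423666e-04,  9.89724018e-01,  1.42988565e-01, -1.71932102e-04]), 'ft_force': array([-0.09096241,  0.29460763, -0.13283407]), 'moment': array([-0.03748872, -0.00593385, -0.02321626]), 'finger_gap': 1.0001911293690153}
[[ 9.59108481e-01  2.83038166e-01 -5.63513982e-04]
 [ 2.83038703e-01 -9.59107322e-01  1.49563944e-03]
 [-1.17147341e-04 -1.59397674e-03 -9.99998723e-01]]
```

```bash
python3 -c "
import cv2
for n in('scene','top'):cv2.imwrite(f'pics/{n}0b.png',cv2.resize(cv2.imread(f'pics/{n}0.png'),(800,600),interpolation=cv2.INTER_CUBIC))"
```

```text
(no output)
```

View pics/scene0b.png

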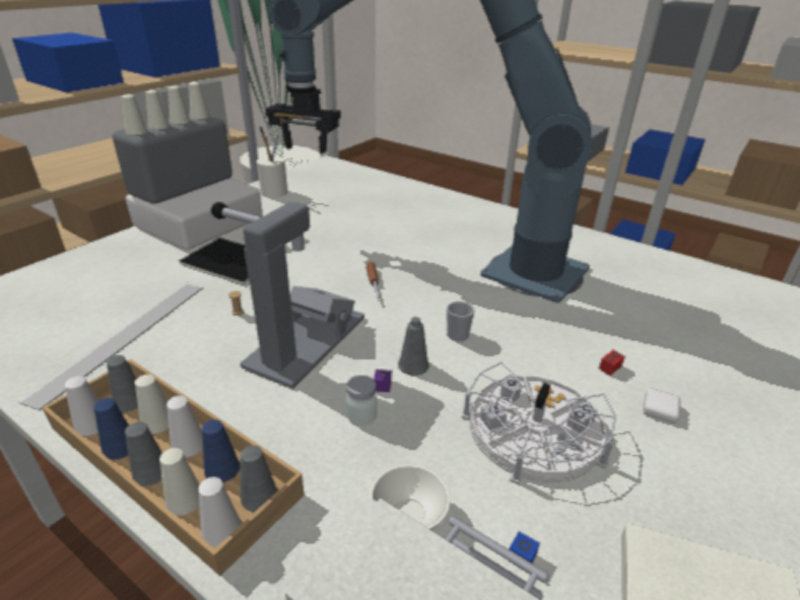

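View pics/top0b.png

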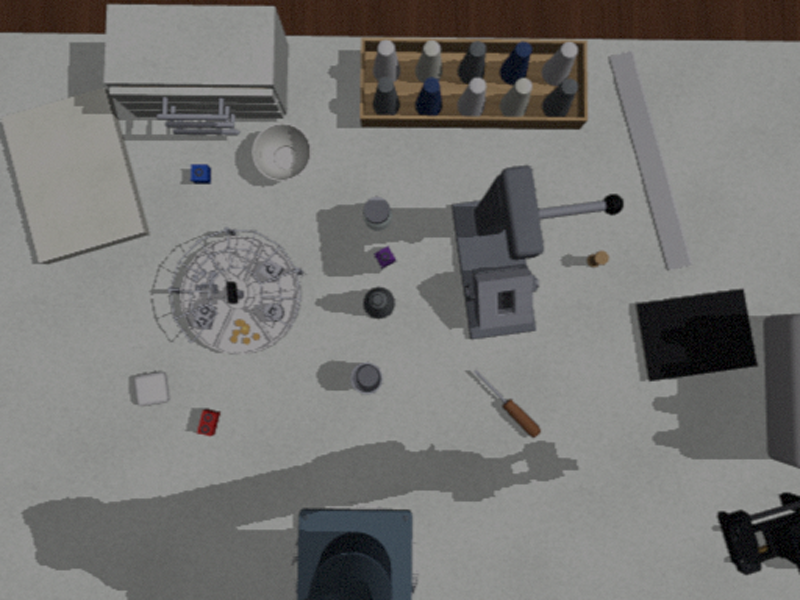

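```bash
python3 - <<'E'
from h import *
ct=cam("top");cs=cam("scene")
k=1.5625
for n,u,v,z in [("knob",235,292,92),("pocket",506,300,80),("cone",379,302,115),("jar",377,212,75),("cup",368,376,70),("spool",598,258,50),("head front-left",512,250,300)]:
    print(n,onz(ct,u/k,v/k,z).round(0))
print("knob tri",tri(ct,(235/k,292/k),cs,(543/k,393/k)))
s,p,r=pose(); f,cx,cy,T=cam("wrist"); o=-T[:3,:3].T@T[:3,3]
print("cam in tool",r.inv().apply(o-p), f,cx,cy,"axes in tool",(r.as_matrix().T@T[:3,:3].T).round(3))
a=cv2.imread("pics/top0.png")[140:235,90:200]; b=cv2.imread("pics/scene0.png")[225:320,285:420]
o=np.hstack([cv2.resize(x,(400,int(400*x.shape[0]/x.shape[1])),interpolation=cv2.INTER_CUBIC)[:280] for x in(a,b)])
cv2.imwrite("pics/car.png",o)
E
```

```text
knob [517. 217.  92.]
pocket [ 508. -278.   80.]
cone [500. -46. 115.]
jar [670. -39.  75.]
cup [366. -26.  70.]
spool [ 591. -459.   50.]
head front-left [ 569. -244.  300.]
knob tri (array([515.65442265, 224.3739865 ,  79.73843926]), np.float64(9.622569741032297))
cam in tool [66.24261893  0.15481357 21.72516953] 312.27838929072414 255.52368905229878 186.70143817921416 axes in tool [[ 0.001 -0.965 -0.262]
 [ 1.     0.001 -0.001]
 [ 0.001 -0.262  0.965]]
```

View pics/car.png

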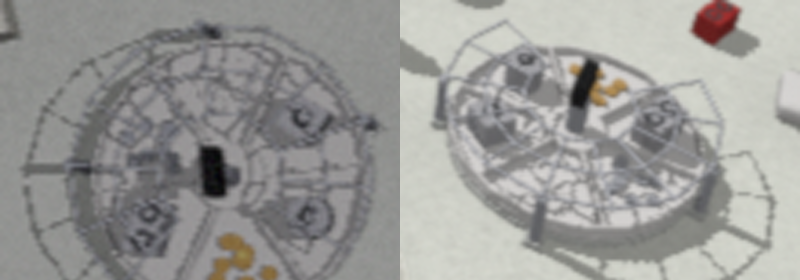

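The camera-top crop shows the oblong die (two cups) left of the buttons, about 55° from the front. It needs a turn of about +60° about z. I'm moving the wrist over the carousel for a precise look.

Request:
arm_command(
  steps=[
    [[0,0,0],[0.0297,-0.028,0],0],
    [[0,0,0],[0.0594,-0.056,0],0],
    [[0,0,0],[0.089,-0.084,0],0],
    [[0,0,0],[0.1185,-0.112,0],0],
  ],
)

```text
time: 0.43
tcp_pos: [266.3, -480.7, 404.2]
orientation: [-0.0, 0.99, 0.143, -0.0]
ft_force: [0.5, -0.3, -0.9]
finger_gap: 1.0
```

Request:
arm_command(
  steps=[
    [[0,0,0],[0.0297,-0.028,0],0],
    [[0,0,0],[0.0594,-0.056,0],0],
    [[0,0,0],[0.089,-0.084,0],0],
    [[0,0,0],[0.1185,-0.112,0],0],
  ],
)

```text
time: 0.77
tcp_pos: [348.3, -339.6, 404.6]
orientation: [-0.0, 0.99, 0.143, -0.0]
ft_force: [0.9, 0.0, -0.3]
finger_gap: 1.0
```

Request:
arm_command(
  steps=[
    [[0,0,0],[0.0297,-0.028,0],0],
    [[0,0,0],[0.0594,-0.056,0],0],
    [[0,0,0],[0.089,-0.084,0],0],
    [[0,0,0],[0.1185,-0.112,0],0],
  ],
)

```text
time: 1.1
tcp_pos: [430.2, -198.7, 404.7]
orientation: [0.0, 0.99, 0.143, -0.0]
ft_force: [0.6, -0.0, 0.4]
finger_gap: 1.0
```

Request:
arm_command(
  steps=[
    [[0,0,0],[0.0155,-0.032,0],0],
    [[0,0,0],[0.031,-0.064,0],0],
    [[0,0,0],[0.0465,-0.096,0],0],
    [[0,0,0],[0.062,-0.128,0],0],
  ],
)

```text
time: 1.43
tcp_pos: [452.8, -58.5, 404.6]
orientation: [0.0, 0.99, 0.143, -0.0]
ft_force: [1.8, -0.1, -0.2]
finger_gap: 0.998
```

Request:
arm_command(
  steps=[
    [[0,0,0],[0.0155,-0.032,0],0],
    [[0,0,0],[0.031,-0.064,0],0],
    [[0,0,0],[0.0465,-0.096,0],0],
    [[0,0,0],[0.062,-0.128,0],0],
  ],
)

```text
time: 1.77
tcp_pos: [476.1, 81.6, 404.6]
orientation: [0.0, 0.99, 0.143, -0.0]
ft_force: [0.6, -0.2, -0.4]
finger_gap: 1.007
```

Request:
arm_command(
  steps=[
    [[0,0,0.07],[0.0155,-0.032,0],0],
    [[0,0,0.14],[0.031,-0.064,0],0],
    [[0,0,0.21],[0.0465,-0.096,0],0],
    [[0,0,0.286],[0.062,-0.128,0],0],
    [[0,0,0.286],[0.062,-0.128,0],0],
  ],
)

```text
time: 2.18
tcp_pos: [498.6, 227.9, 404.8]
orientation: [-0.003, 1.0, 0.003, 0.0]
ft_force: [-0.6, 0.1, -0.4]
finger_gap: 0.999
```

```bash
python3 - <<'E'
from h import *
s,p,r=pose(); print(s["time"],p,r.as_matrix().round(3),s["joint_positions"])
c,im=grab("wrist","w1.png"); np.save("w1.npy",np.array([*c[:3],*c[3].ravel()]))
cv2.imwrite("pics/w1b.png",cv2.resize(im,(800,600),interpolation=cv2.INTER_CUBIC))
E
```

```text
2.1833 [498.56666932 227.90894816 404.82521607] [[ 1.     0.006  0.   ]
 [ 0.006 -1.     0.005]
 [ 0.    -0.005 -1.   ]] [-0.20026847  0.39224686 -0.39328022  1.79373316  0.17133857  0.98664701
 -2.2259796 ]
```

View pics/w1b.png

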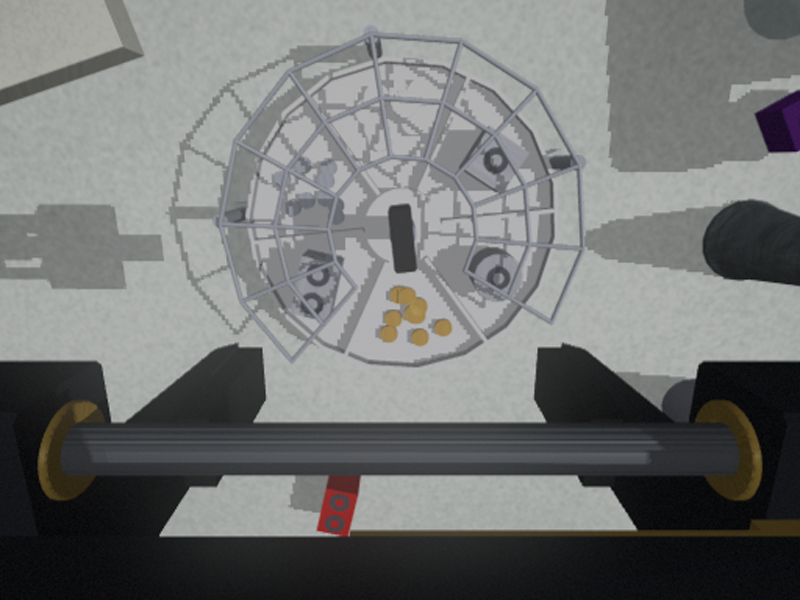

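```bash
cat >> h.py <<'E'
def load(n):
    a=np.load(n); return a[0],a[1],a[2],a[3:].reshape(4,4)
E
python3 - <<'E'
from h import *
c=load("w1.npy"); k=1.5625; im=cv2.imread("pics/w1.png")
m=((im.max(2)<60)).astype(np.uint8); m[:120]=0; m[180:]=0; m[:,:235]=0; m[:,275:]=0
n,l,st,ce=cv2.connectedComponentsWithStats(m); i=1+st[1:,4].argmax()
pts=np.argwhere(l==i)[:,::-1]
kz=np.array([onz(c,u,v,92)[:2] for u,v in pts]); kc,sz,ang=cv2.minAreaRect(kz.astype(np.float32)); print("knob",st[i],kc,sz,ang)
g=lambda u,v,z: onz(c,u/k,v/k,z)[:2]
gl,gr=g(292,360,57.5),g(553,320,57.5); print("guard ends",gl,gr)
for ax in (np.array(kc),):
  for q in (gl,gr): d=q-ax; print("r",np.hypot(*d),"ang from -x",np.degrees(np.arctan2(d[1],d[0]))%360-180)
  for u,v in[(372,33),(582,160),(220,219)]: d=g(u,v,57.5)-ax; print("post r",np.hypot(*d),np.degrees(np.arctan2(d[1],d[0])))
  for nm,u,v,z in[("wallL",347,350,25),("wallR",484,340,25),("cup1",318,276,46),("cup2",312,303,46),("sq",496,160,46),("rd",497,277,46)]:
    d=g(u,v,z)-ax; print(nm,g(u,v,z),"r",np.hypot(*d),np.degrees(np.arctan2(d[1],d[0])))
# tray rim circle fit z=16..25 from lower rim points
rim=np.array([g(u,v,25) for u,v in[(347,352),(380,362),(415,366),(450,359),(485,340)]])
A=np.c_[2*rim,np.ones(len(rim))]; x=np.linalg.lstsq(A,(rim**2).sum(1),rcond=None)[0]; print("rim circle",x[:2],np.sqrt(x[2]+x[:2]@x[:2]))
print("knob from top view again",onz(cam("top"),150.4,186.9,92))
E
```

```text
knob [254 132   2   1   2] (538.2054443359375, 230.61642456054688) (0.9220659732818604, 0.0) 90.40581512451172
guard ends [425.0605268  306.31325556] [456.94093761 121.54600197]
r 136.13149006735603 ang from -x -33.783530491786564
r 136.01572385856687 ang from -x 53.31151052738818
post r 101.67311648556061 9.282244565808403
post r 121.12061434478805 -77.07486502293193
post r 119.19945488951136 95.97380842580067
wallL [419.96894229 270.37377977] r 124.74180418215172 161.41463730790437
wallR [429.28560854 163.1944027 ] r 128.09863255137876 -148.24224769992938
cup1 [484.5798558  287.30366875] r 78.03298917457799 133.41020376803024
cup2 [464.54092762 292.3747566 ] r 96.12779306787807 140.02444442407545
sq [564.93371136 165.65822992] r 70.24220461263342 -67.63436531181945
rd [484.86486156 160.26920345] r 88.28334660895665 -127.1711211197713
rim circle [503.67841467 224.0055702 ] 96.75449950894381
knob from top view again [516.70784809 216.58368987  92.        ]
```

```bash
python3 - <<'E'
from h import *
c=load("w1.npy"); k=1.5625; im=cv2.imread("pics/w1.png")
print(im[130:175:6,257])
m=((im.max(2)<90)).astype(np.uint8); m[:120]=0; m[180:]=0; m[:,:240]=0; m[:,272:]=0
n,l,st,ce=cv2.connectedComponentsWithStats(m); i=1+st[1:,4].argmax()
pts=np.argwhere(l==i)[:,::-1]
kz=np.array([onz(c,u,v,92)[:2] for u,v in pts]); kc,sz,ang=cv2.minAreaRect(kz.astype(np.float32)); print("knob",st[i],kc,sz,ang)
d=kz-kz.mean(0); w,V=np.linalg.eigh(d.T@d); print("pca yaw",np.degrees(np.arctan2(V[1,1],V[0,1])))
g=lambda u,v,z: onz(c,u/k,v/k,z)[:2]
P=np.array([g(u,v,57.5) for u,v in[(372,33),(582,160),(220,219)]]); 
A=np.c_[2*P,np.ones(3)]; x=np.linalg.lstsq(A,(P**2).sum(1),rcond=None)[0]; print("posts circle",x[:2],np.sqrt(x[2]+x[:2]@x[:2]))
for ax in (np.array(kc),x[:2]):
  for nm,u,v,z in[("gl",292,360,57.5),("gr",553,320,57.5),("p1",372,33,57.5),("p2",582,160,57.5),("p3",220,219,57.5),("wallL",347,350,25),("wallR",484,340,25),("cup1",318,276,46),("cup2",312,303,46),("sq",496,160,46),("rd",497,277,46)]:
    d=g(u,v,z)-ax; print(nm,g(u,v,z).round(1),"r %.1f ang %.1f"%(np.hypot(*d),np.degrees(np.arctan2(d[1],d[0]))%360))
E
```

```text
[[134 132 132]
 [ 63  62  62]
 [ 64  63  62]
 [ 63  61  61]
 [ 62  61  61]
 [ 62  61  61]
 [ 63  61  62]
 [ 63  62  62]]
knob [249 131  18  44 603] (519.0567016601562, 228.08621215820312) (40.334869384765625, 13.363207817077637) 6.869218349456787
pca yaw -173.54569677346734
posts circle [516.93765103 226.09041483] 123.39681175294083
gl [425.1 306.3] r 122.3 ang 140.2
gr [456.9 121.5] r 123.3 ang 239.8
p1 [638.5 247. ] r 121.0 ang 9.0
p2 [565.3 112.6] r 124.4 ang 291.8
p3 [525.8 349.2] r 121.3 ang 86.8
wallL [420.  270.4] r 107.7 ang 156.9
wallR [429.3 163.2] r 110.8 ang 215.9
cup1 [484.6 287.3] r 68.5 ang 120.2
cup2 [464.5 292.4] r 84.3 ang 130.3
sq [564.9 165.7] r 77.5 ang 306.3
rd [484.9 160.3] r 75.9 ang 243.2
gl [425.1 306.3] r 122.0 ang 138.9
gr [456.9 121.5] r 120.5 ang 240.1
p1 [638.5 247. ] r 123.4 ang 9.8
p2 [565.3 112.6] r 123.4 ang 293.1
p3 [525.8 349.2] r 123.4 ang 85.9
wallL [420.  270.4] r 106.6 ang 155.5
wallR [429.3 163.2] r 107.9 ang 215.7
cup1 [484.6 287.3] r 69.2 ang 117.9
cup2 [464.5 292.4] r 84.5 ang 128.3
sq [564.9 165.7] r 77.2 ang 308.5
rd [484.9 160.3] r 73.2 ang 244.0
```

```bash
cat >> h.py <<'E'
def down(yaw): # tool pointing down, tool x at yaw deg
    return R.from_euler("z",yaw,degrees=True)*R.from_euler("x",180,degrees=True)
def delta(pt,rt):
    s,p,r=pose(); print("t",s["time"],"from",p.round(1),"rot",(r.inv()*rt).as_rotvec().round(4),"shift",(r.inv().apply(np.array(pt)-p)/1000).round(4),"F",np.round(s["ft_force"],1),"gap",round(s["finger_gap"],3))
E
python3 -c "
from h import *
delta([518.5,227.5,300],down(6.5)); delta([518.5,227.5,231],down(6.5))"
```

```text
t 2.2333 from [498.8 224.4 404.4] rot [-0.0022  0.0006 -0.1065] shift [ 0.0198 -0.0027  0.1044] F [-0.2 -0.1  0.8] gap 0.999
t 2.2333 from [498.8 224.4 404.4] rot [-0.0022  0.0006 -0.1065] shift [ 0.0199 -0.0025  0.1734] F [-0.2 -0.1  0.8] gap 0.999
```

Request:
arm_command(
  steps=[
    [[-0.001,0,-0.053],[0.01,-0.0013,0.035],0],
    [[-0.002,0,-0.107],[0.02,-0.0026,0.07],0],
    [[-0.002,0,-0.107],[0.02,-0.0026,0.105],0],
    [[-0.002,0,-0.107],[0.02,-0.0026,0.14],0],
    [[-0.002,0,-0.107],[0.02,-0.0026,0.14],0],
  ],
)

```text
time: 2.65
tcp_pos: [517.0, 220.0, 258.5]
orientation: [0.004, 0.999, 0.054, -0.005]
ft_force: [-1.1, -0.9, 0.7]
finger_gap: 0.997
```

```bash
python3 - <<'E'
from h import *
c,im=grab("wrist","w2.png"); np.save("w2.npy",np.array([*c[:3],*c[3].ravel()]))
m=((im.max(2)<90)).astype(np.uint8); 
u,v=proj(c,[518.5,227.5,92]); print(u,v)
print([proj(c,q).round() for q in ([538,230,92],[498,225,92])])
n,l,st,ce=cv2.connectedComponentsWithStats(m); print(st[1:][st[1:,4]>200])
i=l[int(v),int(u)]; pts=np.argwhere(l==i)[:,::-1]
kz=np.array([onz(c,a,b,92)[:2] for a,b in pts]).astype(np.float32); print(cv2.minAreaRect(kz))
delta([518.5,227.5,231],down(6.5))
E
```

```text
238.420239752666 231.03923722537004
[array([237., 193.]), array([240., 268.])]
[[  400   136    39    21   463]
 [   37   152    41    27   387]
 [  223   181    31    84  2283]
 [    0   218   512   166 58045]]
((522.1500854492188, 228.18016052246094), (44.4549446105957, 14.602316856384277), 4.570312023162842)
t 2.7 from [518.2 220.9 261.8] rot [ 0.0051  0.0074 -0.006 ] shift [ 0.0013 -0.0066  0.0308] F [-0.1  0.1  0.9] gap 1.0
```

Request:
arm_command(
  steps=[
    [[0,0,0],[0,0,0],0],
    [[0,0,0],[0,0,0],0],
    [[0,0,0],[0,0,0],0],
    [[0,0,0],[0,0,0],0],
    [[0,0,0],[0,0,0],0],
  ],
)

```text
time: 3.12
tcp_pos: [520.0, 223.1, 266.1]
orientation: [0.001, 0.999, 0.054, 0.001]
ft_force: [1.0, -0.0, -0.3]
finger_gap: 1.002
```

```bash
python3 - <<'E'
from h import *
c,im=grab("wrist","w3.png"); np.save("w3.npy",np.array([*c[:3],*c[3].ravel()]))
m=((im.max(2)<90)).astype(np.uint8); 
u,v=proj(c,[518.5,227.5,92])
n,l,st,ce=cv2.connectedComponentsWithStats(m)
i=l[int(v),int(u)]; pts=np.argwhere(l==i)[:,::-1]; print(st[i])
kz=np.array([onz(c,a,b,92)[:2] for a,b in pts]).astype(np.float32); print(cv2.minAreaRect(kz))
delta([518.5,227.5,231],down(6.5))
cv2.imwrite("pics/w3b.png",im[120:])
E
```

```text
[ 232  187   28   80 2005]
((522.330078125, 228.3520965576172), (44.54792022705078, 13.927302360534668), 5.097210884094238)
t 3.1667 from [519.8 223.  265.7] rot [ 0.0017 -0.0015 -0.0057] shift [-0.0009 -0.0047  0.0347] F [-0.1  0.2  0.8] gap 1.0
```

View pics/w3b.png

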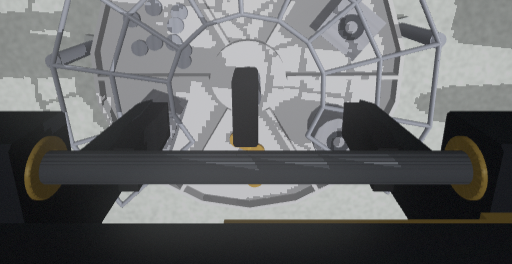

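Request:
arm_command(
  steps=[
    [[0.001,-0.001,-0.003],[0.0003,-0.005,0.012],0],
    [[0.001,-0.001,-0.003],[0.0003,-0.005,0.024],0],
    [[0.001,-0.001,-0.003],[0.0003,-0.005,0.034],0],
    [[0.001,-0.001,-0.003],[0.0003,-0.005,0.034],0],
    [[0.001,-0.001,-0.003],[0.0003,-0.005,0.034],0],
  ],
)

```text
time: 3.58
tcp_pos: [518.8, 227.7, 229.3]
orientation: [0.001, 0.998, 0.055, -0.002]
ft_force: [-0.1, 0.4, 0.5]
finger_gap: 1.0
```

Request:
arm_command(
  steps=[
    [[0,0,0],[0,0,0],0.5],
    [[0,0,0],[0,0,0],0.6],
    [[0,0,0],[0,0,0],0.7],
    [[0,0,0],[0,0,0],0.8],
    [[0,0,0],[0,0,0],0.9],
  ],
)

```text
time: 4.0
tcp_pos: [519.5, 227.9, 231.0]
orientation: [0.0, 0.998, 0.055, -0.0]
ft_force: [-0.5, 0.2, -0.6]
finger_gap: 0.648
```

Request:
arm_command(
  steps=[
    [[0,0,0],[0,0,0],1],
    [[0,0,0],[0,0,0],1],
    [[0,0,0],[0,0,0],1],
    [[0,0,0],[0,0,0],1],
    [[0,0,0],[0,0,0],1],
  ],
)

```text
time: 4.42
tcp_pos: [519.3, 227.9, 230.7]
orientation: [0.001, 0.998, 0.055, -0.001]
ft_force: [0.5, -0.4, 0.1]
finger_gap: 0.267
```

Request:
arm_command(
  steps=[
    [[0,0,0],[0,0,0],1],
    [[0,0,0],[0,0,0],1],
    [[0,0,0],[0,0,0],1],
    [[0,0,0],[0,0,0],1],
    [[0,0,0],[0,0,0],1],
  ],
)

```text
time: 4.83
tcp_pos: [519.2, 228.6, 230.9]
orientation: [0.0, 0.998, 0.056, -0.0]
ft_force: [-1.2, 3.6, 1.9]
finger_gap: 0.158
```

Request:
arm_command(
  steps=[
    [[0,0,-0.03],[0,0,0],1],
    [[0,0,-0.08],[0,0,0],1],
    [[0,0,-0.13],[0,0,0],1],
    [[0,0,-0.18],[0,0,0],1],
    [[0,0,-0.2],[0,0,0],1],
  ],
)

```text
time: 5.25
tcp_pos: [519.2, 228.6, 230.9]
orientation: [-0.0, 0.988, 0.157, -0.0]
ft_force: [-1.8, 4.5, 2.0]
finger_gap: 0.16
```

Request:
arm_command(
  steps=[
    [[0,0,-0.06],[0,0,0],1],
    [[0,0,-0.12],[0,0,0],1],
    [[0,0,-0.18],[0,0,0],1],
    [[0,0,-0.24],[0,0,0],1],
    [[0,0,-0.3],[0,0,0],1],
  ],
)

```text
time: 5.67
tcp_pos: [519.1, 228.7, 230.9]
orientation: [-0.0, 0.953, 0.302, -0.0]
ft_force: [-1.8, 4.6, 2.1]
finger_gap: 0.158
```

Request:
arm_command(
  steps=[
    [[0,0,-0.06],[0,0,0],1],
    [[0,0,-0.12],[0,0,0],1],
    [[0,0,-0.18],[0,0,0],1],
    [[0,0,-0.24],[0,0,0],1],
    [[0,0,-0.3],[0,0,0],1],
  ],
)

```text
time: 6.08
tcp_pos: [519.0, 228.8, 230.9]
orientation: [-0.0, 0.897, 0.442, -0.0]
ft_force: [-1.8, 4.3, 3.3]
finger_gap: 0.156
```

Request:
arm_command(
  steps=[
    [[0,0,-0.06],[0,0,0],1],
    [[0,0,-0.12],[0,0,0],1],
    [[0,0,-0.18],[0,0,0],1],
    [[0,0,-0.24],[0,0,0],1],
    [[0,0,-0.305],[0,0,0],1],
  ],
)

```text
time: 6.5
tcp_pos: [518.9, 228.9, 230.9]
orientation: [-0.001, 0.82, 0.573, -0.0]
ft_force: [-2.8, 5.8, 2.5]
finger_gap: 0.157
```

Request:
arm_command(
  steps=[
    [[0,0,0],[0,0,0],1],
    [[0,0,0],[0,0,0],1],
    [[0,0,0],[0,0,0],1],
    [[0,0,0],[0,0,0],1],
    [[0,0,0],[0,0,0],1],
  ],
)

```text
time: 6.92
tcp_pos: [518.9, 228.8, 230.9]
orientation: [-0.001, 0.82, 0.572, -0.0]
ft_force: [-1.9, 5.4, 2.8]
finger_gap: 0.157
```

Request:
arm_command(
  steps=[
    [[0,0,0],[0,0,0],0.7],
    [[0,0,0],[0,0,0],0.6],
    [[0,0,0],[0,0,0],0.6],
    [[0,0,0],[0,0,0],0.6],
    [[0,0,0],[0,0,-0.002],0.6],
  ],
)

```text
time: 7.33
tcp_pos: [518.9, 227.0, 231.9]
orientation: [0.0, 0.821, 0.571, -0.002]
ft_force: [0.6, 0.7, 0.0]
finger_gap: 0.404
```

Request:
arm_command(
  steps=[
    [[0,0,0],[0,0,-0.02],0.6],
    [[0,0,0],[0,0,-0.05],0.5],
    [[0,0,0],[0,0,-0.09],0.3],
    [[0,0,0],[0,0,-0.13],0],
    [[0,0,0],[0,0,-0.16],0],
  ],
)

```text
time: 7.75
tcp_pos: [519.3, 228.2, 395.4]
orientation: [0.0, 0.821, 0.571, -0.0]
ft_force: [1.2, 0.4, -0.4]
finger_gap: 0.679
```

Request:
arm_command(
  steps=[
    [[0,0,0.1],[-0.012,-0.022,0],0],
    [[0,0,0.2],[-0.025,-0.044,0],0],
    [[0,0,0.3],[-0.038,-0.066,0],0],
    [[0,0,0.36],[-0.038,-0.066,0],0],
    [[0,0,0.36],[-0.038,-0.066,0],0],
  ],
)

```text
time: 8.17
tcp_pos: [443.1, 214.9, 392.7]
orientation: [0.001, 0.91, 0.414, -0.001]
ft_force: [0.1, 0.7, 0.6]
finger_gap: 1.004
```

Request:
arm_command(
  steps=[
    [[0,0,0],[0,0,0],0],
    [[0,0,0],[0,0,0],0],
    [[0,0,0],[0,0,0],0],
    [[0,0,0],[0,0,0],0],
    [[0,0,0],[0,0,0],0],
  ],
)

```text
time: 8.58
tcp_pos: [444.7, 215.4, 392.6]
orientation: [0.0, 0.91, 0.415, -0.001]
ft_force: [0.4, -0.0, -0.2]
finger_gap: 1.002
```

```bash
python3 - <<'E'
from h import *
c,im=grab("wrist","w4.png"); np.save("w4.npy",np.array([*c[:3],*c[3].ravel()]))
cv2.imwrite("pics/w4b.png",cv2.resize(im,(800,600),interpolation=cv2.INTER_CUBIC)[:450])
delta([444,216,201],down(49))
E
```

```text
t 8.6333 from [444.6 215.4 392.6] rot [-0.0004  0.0016  0.0008] shift [ 0.0004 -0.0008  0.1916] F [ 0.2 -0.6 -0.5] gap 0.995
```

View pics/w4b.png

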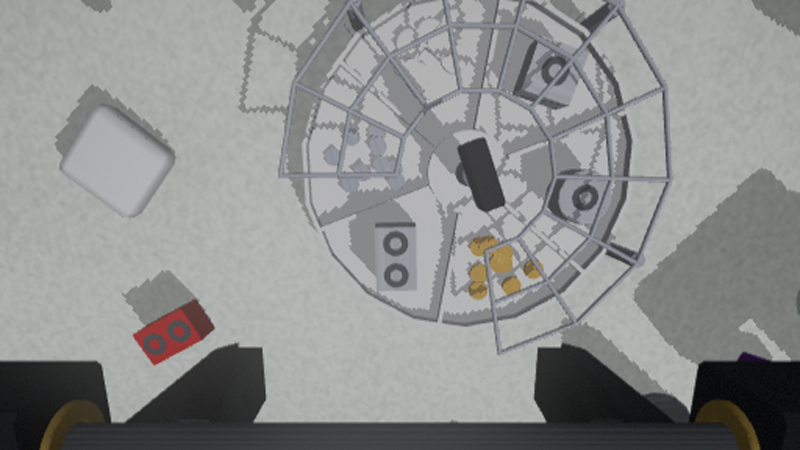

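```bash
python3 - <<'E'
from h import *
c=load("w4.npy"); k=1.5625; im=cv2.imread("pics/w4.png"); g=cv2.cvtColor(im,cv2.COLOR_BGR2GRAY)
w=cv2.resize(g[138:195,230:280],None,fx=8,fy=8,interpolation=cv2.INTER_CUBIC)
cs=[]
sub=(g[148:184,243:263]<95).astype(np.uint8)
n,l,st,ce=cv2.connectedComponentsWithStats(sub); print(st[1:],ce[1:])
for i in range(1,n):
    if st[i,4]>20: cs.append(onz(c,*(ce[i]+[243,148]),46))
print(np.round(cs,1))
for u,v in[(377,228),(415,228),(377,290),(416,290)]: print(onz(c,u/k,v/k,46).round(1))
P=np.array([onz(c,u/k,v/k,46) for u,v in[(376,228),(415,228),(376.5,290),(416.5,290.5)]]); print("ctr",P.mean(0)); e=P[0]-P[2]; print(np.hypot(*e[:2]),np.hypot(*(P[1]-P[0])[:2]),np.degrees(np.arctan2(e[1],e[0])))
e=np.array(cs[0])-cs[-1]; print("cup yaw",np.degrees(np.arctan2(e[1],e[0])),np.mean(cs,0))
# knob yaw, top face
m=((g<75)).astype(np.uint8); m[:80]=0;m[140:]=0;m[:,:285]=0;m[:,330:]=0
n,l,st,ce=cv2.connectedComponentsWithStats(m); i=1+st[1:,4].argmax(); kz=np.array([onz(c,a,b,92)[:2] for b,a in np.argwhere(l==i)]).astype(np.float32); print(cv2.minAreaRect(kz))
E
```

```text
[[  3   1  15  14 118]
 [  3  21  15  14 111]] [[ 9.83898305  7.5       ]
 [10.01801802 27.62162162]]
[[449.7 226.7  46. ]
 [435.6 210.2  46. ]]
[447.2 242.2  46. ]
[466.4 225.6  46. ]
[418.8 210.2  46. ]
[439.2 192.6  46. ]
ctr [442.7177442  217.66759836  46.        ]
42.758710645250424 25.976706566061463 48.84048705739659
cup yaw 49.471455553567516 [442.68103589 218.45745301  46.        ]
((514.14697265625, 230.24148559570312), (38.82283020019531, 20.269819259643555), 69.83937072753906)
```

Request:
arm_command(
  steps=[
    [[0,0,0],[0.0009,-0.0033,0.03],0.45],
    [[0,0,0],[0.0009,-0.0033,0.06],0.45],
    [[0,0,0],[0.0009,-0.0033,0.09],0.45],
    [[0,0,0],[0.0009,-0.0033,0.12],0.45],
    [[0,0,0],[0.0009,-0.0033,0.12],0.45],
  ],
)

```text
time: 9.05
tcp_pos: [440.6, 216.8, 268.3]
orientation: [0.0, 0.91, 0.415, -0.005]
ft_force: [-1.1, -0.7, 0.2]
finger_gap: 0.643
```

Request:
arm_command(
  steps=[
    [[0,0,0],[0,0,0.02],0.45],
    [[0,0,0],[0,0,0.04],0.45],
    [[0,0,0],[0,0,0.06],0.45],
    [[0,0,0],[0,0,0.0715],0.45],
    [[0,0,0],[0,0,0.0715],0.45],
  ],
)

```text
time: 9.47
tcp_pos: [442.1, 217.9, 200.5]
orientation: [0.0, 0.91, 0.415, -0.002]
ft_force: [0.2, -1.3, 0.3]
finger_gap: 0.55
```

Request:
arm_command(
  steps=[
    [[0,0,0],[0,0,0],0.45],
    [[0,0,0],[0,0,0],0.45],
    [[0,0,0],[0,0,0],0.55],
    [[0,0,0],[0,0,0],0.65],
    [[0,0,0],[0,0,0],1],
  ],
)

```text
time: 9.88
tcp_pos: [442.6, 218.1, 202.0]
orientation: [0.0, 0.91, 0.415, -0.0]
ft_force: [0.6, 0.6, 0.2]
finger_gap: 0.347
```

Request:
arm_command(
  steps=[
    [[0,0,0],[0,0,0],1],
    [[0,0,0],[0,0,0],1],
    [[0,0,0],[0,0,0],1],
    [[0,0,0],[0,0,0],1],
    [[0,0,0],[0,0,0],1],
  ],
)

```text
time: 10.3
tcp_pos: [442.6, 218.1, 201.9]
orientation: [0.0, 0.91, 0.415, -0.0]
ft_force: [-0.3, -0.4, 6.8]
finger_gap: 0.311
```

Request:
arm_command(
  steps=[
    [[0,0,0],[0,0,-0.015],1],
    [[0,0,0],[0,0,-0.045],1],
    [[0,0,0],[0,0,-0.08],1],
    [[0,0,0],[0,0,-0.115],1],
    [[0,0,0],[0,0,-0.15],1],
  ],
)

```text
time: 10.72
tcp_pos: [441.9, 218.0, 352.5]
orientation: [0.0, 0.91, 0.415, -0.001]
ft_force: [0.7, -0.7, -0.9]
finger_gap: 0.313
```

Request:
arm_command(
  steps=[
    [[0,0,0],[-0.015,0.015,-0.02],1],
    [[0,0,0],[-0.04,0.039,-0.04],1],
    [[0,0,0],[-0.066,0.064,-0.05],1],
    [[0,0,0],[-0.092,0.09,-0.05],1],
    [[0,0,0],[-0.119,0.116,-0.05],1],
  ],
)

```text
time: 11.13
tcp_pos: [451.9, 50.9, 402.2]
orientation: [0.001, 0.91, 0.415, 0.0]
ft_force: [1.8, -0.8, -0.6]
finger_gap: 0.313
```

Request:
arm_command(
  steps=[
    [[0,0,0],[-0.024,0.0235,0],1],
    [[0,0,0],[-0.048,0.047,0],1],
    [[0,0,0],[-0.072,0.07,0],1],
    [[0,0,0],[-0.096,0.093,0],1],
    [[0,0,0],[-0.119,0.116,0],1],
  ],
)

```text
time: 11.55
tcp_pos: [461.0, -115.3, 401.5]
orientation: [0.0, 0.91, 0.415, -0.001]
ft_force: [1.0, 0.2, -0.9]
finger_gap: 0.309
```

Request:
arm_command(
  steps=[
    [[0,0,0.11],[-0.024,0.0235,0],1],
    [[0,0,0.22],[-0.048,0.047,0],1],
    [[0,0,0.33],[-0.072,0.07,0],1],
    [[0,0,0.44],[-0.096,0.093,0],1],
    [[0,0,0.55],[-0.119,0.116,0],1],
  ],
)

```text
time: 11.97
tcp_pos: [470.6, -281.2, 401.5]
orientation: [0.0, 0.989, 0.15, -0.001]
ft_force: [0.2, -0.1, -2.2]
finger_gap: 0.309
```

Request:
arm_command(
  steps=[
    [[0,0,0.09],[0,0,0],1],
    [[0,0,0.174],[0,0,0],1],
    [[0,0,0.174],[0,0,0],1],
    [[0,0,0.174],[0,0,0],1],
    [[0,0,0.174],[0,0,0],1],
  ],
)

```text
time: 12.38
tcp_pos: [471.2, -279.0, 401.7]
orientation: [0.0, 0.998, 0.068, -0.001]
ft_force: [0.1, -0.3, -1.2]
finger_gap: 0.313
```

Request:
arm_command(
  steps=[
    [[0,0,0],[0,0,0],1],
    [[0,0,0],[0,0,0],1],
    [[0,0,0],[0,0,0],1],
    [[0,0,0],[0,0,0],1],
    [[0,0,0],[0,0,0],1],
  ],
)

```text
time: 12.8
tcp_pos: [471.2, -279.5, 401.8]
orientation: [0.001, 0.998, 0.066, -0.001]
ft_force: [0.6, 0.3, -1.4]
finger_gap: 0.315
```

```bash
python3 - <<'E'
from h import *
c,im=grab("wrist","w5.png"); np.save("w5.npy",np.array([*c[:3],*c[3].ravel()]))
cv2.imwrite("pics/w5b.png",cv2.resize(im,(800,600),interpolation=cv2.INTER_CUBIC)[:500])
delta([470,-280,400],down(7.5)); print(pose()[0]["joint_positions"].round(2))
E
```

```text
t 12.85 from [ 471.2 -279.5  401.8] rot [0.001  0.0012 0.0011] shift [-0.0012  0.0003  0.0018] F [ 0.8 -0.4 -1. ] gap 0.311
[ 0.73  0.39 -0.36  1.8   0.16  0.98 -1.13]
```

View pics/w5b.png

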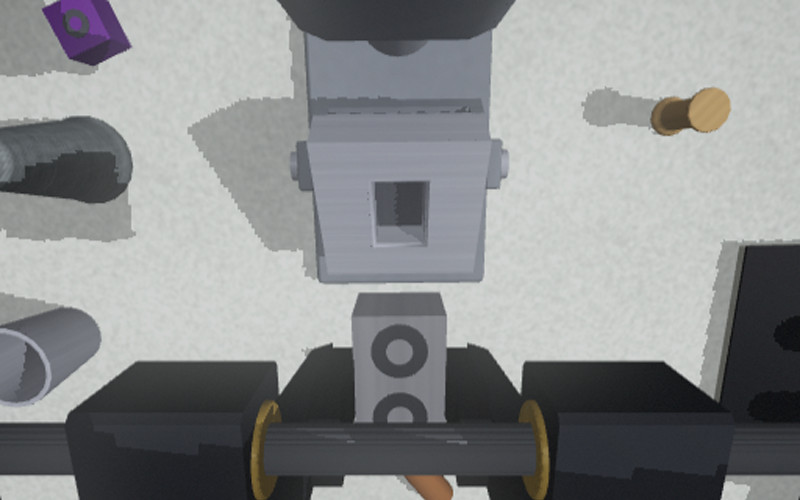

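```bash
python3 - <<'E'
from h import *
c=load("w5.npy"); k=1.5625; im=cv2.imread("pics/w5.png"); g=cv2.cvtColor(im,cv2.COLOR_BGR2GRAY).astype(int)
print("row134 cols230-284",g[124:140,230:284].mean(0).round().astype(int))
print("col250-262 rows 108-165",g[108:165,250:262].mean(1).round().astype(int))
np.savetxt("/dev/stdout",g[112:122,232:246],fmt="%d")
def bed(psi,C):
    ca,sa=np.cos(np.radians(32)),np.sin(np.radians(32)); h=np.array([np.cos(psi),np.sin(psi),0]); z=np.array([0,0,1])
    return np.array([ca*h+sa*z,np.cross(z,h),ca*z-sa*h])
def onbed(u,v,C,B):
    o,d=ray(c,u/k,v/k); return o+d*(B[2]@(C-o))/(B[2]@d)
for nm,cor in(("pocket",[(372,181),(429,181),(429,246.5),(372,246.5)]),("plate",[(309,142),(492,140),(484,281),(320,282)])):
    cor=np.array(cor,float); a,b2=cor[2]-cor[0],cor[3]-cor[1]
    s=np.linalg.solve(np.c_[a,-b2],cor[1]-cor[0]); m=cor[0]+s[0]*a
    C=onz(c,m[0]/k,m[1]/k,80)
    psi=np.radians(7.5)
    for _ in range(5):
        B=bed(psi,C); P=np.array([onbed(u,v,C,B) for u,v in cor])
        e=P[1]+P[2]-P[0]-P[3]; e=-e; psi=np.arctan2(-e[0],e[1])
    print(nm,m,"C",C.round(1),"mean",P.mean(0).round(1),"psi",np.degrees(psi).round(2),"local",((P-C)@B.T).round(1).tolist())
s,p,r=pose(); o,_=ray(c,0,0)
for u,v in[(354,316),(446,316),(399.5,350),(399.5,405)]:
    o,d=ray(c,u/k,v/k); o=r.inv().apply(o-p); d=r.inv().apply(d); print("die",(o+d*(156-o[2])/d[2]).round(1))
E
```

```text
row134 cols230-284 [152 152 152 152 152 149 149 161 156 138 114  85  84  84  84  84  85  85
  84  85  85  85  81  76  70  67  68  68  68  68  68  69  68  68  68  68
  68  68  69  69  82  82 105 103 128 152 152 152 152 152 152 152 153 152]
col250-262 rows 108-165 [152 152 151 149 149 151 152 145  98  72  72  72  73  73  72  72  74  73
  72  71  73  73  72  71  73  73  72  72  72  74  75  74  73  75  75  74
  98 122 127 129 131 132 134 134 134 133 134 148 161 155 150 150 150 151
 152 153 153]
pocket [400.5  213.75] C [ 504.9 -276.    80. ] mean [ 503.6 -276.2   79.2] psi 7.62 local [[23.7, 16.4, -0.0], [23.7, -16.3, 0.0], [-26.8, -18.6, 0.0], [-26.8, 18.5, 0.0]]
plate [401.03310226 215.10057837] C [ 504.2 -276.5   80. ] mean [ 500.6 -277.1   77.8] psi 8.07 local [[49.9, 49.2, 0.0], [50.1, -48.9, 0.0], [-58.6, -57.8, 0.0], [-58.3, 56.9, -0.0]]
die [ 22.6 -13.  156. ]
die [ 22.7  13.6 156. ]
die [1.21e+01 1.00e-01 1.56e+02]
die [ -5.8   0.2 156. ]
```

```bash
python3 - <<'E'
import cv2
im=cv2.imread("pics/w5.png")[82:187,190:322]; cv2.imwrite("pics/w5c.png",cv2.resize(im,None,fx=5.7,fy=5.7,interpolation=cv2.INTER_NEAREST))
E
```

```text
(no output)
```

View pics/w5c.png

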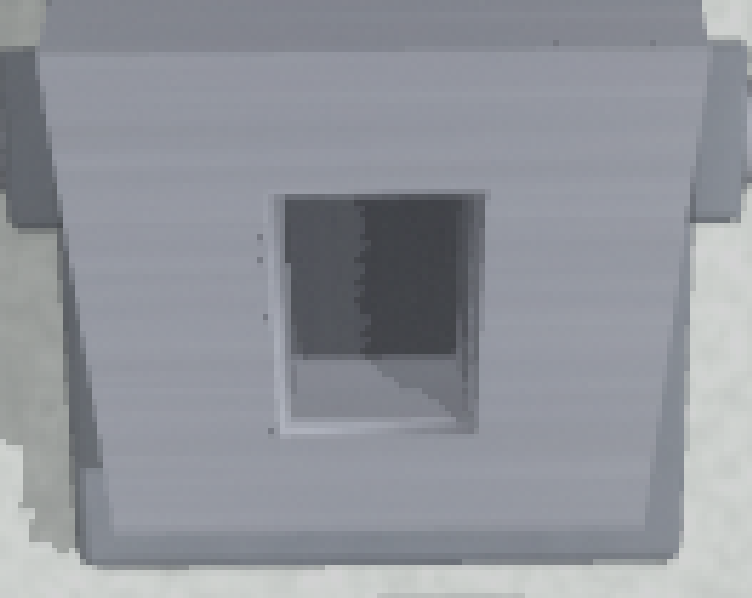

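```bash
cat > bed.py <<'E'
from h import *
def bedB(psi):
    ca,sa=np.cos(np.radians(32)),np.sin(np.radians(32)); h=np.array([np.cos(psi),np.sin(psi),0]); z=np.array([0,0,1])
    return np.array([ca*h+sa*z,np.cross(z,h),ca*z-sa*h])
def onbed(c,u,v,C,B):
    o,d=ray(c,u,v); return o+d*(B[2]@(C-o))/(B[2]@d)
E
python3 - <<'E'
from bed import *
c=load("w5.npy")
for nm,cor in(("pocket",[(272,192),(490,190),(478,434),(279,436)]),("plate",[(40,51),(712,48),(643,528),(111,530)])):
    cor=np.array(cor,float)/5.7+[190,82]-.5; a,b2=cor[2]-cor[0],cor[3]-cor[1]
    s=np.linalg.solve(np.c_[a,-b2],cor[1]-cor[0]); m=cor[0]+s[0]*a
    C=onz(c,*m,80); psi=.13
    for _ in range(5):
        B=bedB(psi); P=np.array([onbed(c,u,v,C,B) for u,v in cor])
        e=P[0]+P[3]-P[1]-P[2]; psi=np.arctan2(-e[0],e[1])
    print(nm,m,"C",C.round(1),"psi",np.degrees(psi).round(2),"local",((P-C)@B.T)[:,:2].round(1).tolist())
E
```

```text
pocket [256.1196453  137.38753085] C [ 504.4 -275.9   80. ] psi 8.17 local [[25.2, 16.8], [25.2, -17.5], [-26.1, -17.3], [-26.1, 18.1]]
plate [255.53978143 137.13660113] C [ 504.5 -275.3   80. ] psi 7.85 local [[49.5, 49.3], [49.5, -49.5], [-50.1, -50.0], [-50.1, 50.1]]
```

```bash
cat >> bed.py <<'E'
C=np.array([504.4,-275.7,80.]); B=bedB(np.radians(8.0)); RT=R.from_matrix(np.c_[B[0],-B[1],-B[2]])
def tgt(h,off=(0.9,0.2,155.9)): return C+B[2]*h-RT.apply(off)
E
python3 - <<'E'
from bed import *
for h in (80,50): print(h,tgt(h)); delta(tgt(h),RT)
E
```

```text
80 [ 379.82496431 -293.00591398  279.57761855]
t 12.85 from [ 471.2 -279.5  401.8] rot [ 0.0031  0.5597 -0.0071] shift [-0.0922  0.0012  0.1223] F [ 0.8 -0.4 -1. ] gap 0.311
50 [ 395.5678281  -290.79339877  254.13617566]
t 12.85 from [ 471.2 -279.5  401.8] rot [ 0.0031  0.5597 -0.0071] shift [-0.0763  0.0011  0.1478] F [ 0.8 -0.4 -1. ] gap 0.311
```

Request:
arm_command(
  steps=[
    [[0.0006,0.1,-0.0014],[-0.018,0.0002,0.024],1],
    [[0.0012,0.2,-0.0028],[-0.036,0.0005,0.048],1],
    [[0.0018,0.3,-0.0042],[-0.054,0.0007,0.072],1],
    [[0.0024,0.4,-0.0056],[-0.072,0.001,0.097],1],
    [[0.003,0.5,-0.007],[-0.088,0.0012,0.117],1],
  ],
)

```text
time: 13.27
tcp_pos: [384.5, -291.7, 286.1]
orientation: [-0.017, 0.968, 0.068, 0.24]
ft_force: [0.0, -0.4, -3.1]
finger_gap: 0.313
```

Request:
arm_command(
  steps=[
    [[0,0.03,0],[0,0,0],1],
    [[0,0.06,0],[0,0,0],1],
    [[0,0.06,0],[0,0,0],1],
    [[0,0.06,0],[0,0,0],1],
    [[0,0.06,0],[0,0,0],1],
  ],
)

```text
time: 13.68
tcp_pos: [386.7, -292.1, 287.4]
orientation: [-0.019, 0.961, 0.068, 0.268]
ft_force: [0.5, -0.5, -1.0]
finger_gap: 0.313
```

Request:
arm_command(
  steps=[
    [[0,0,0],[0,0,0],1],
    [[0,0,0],[0,0,0],1],
    [[0,0,0],[0,0,0],1],
    [[0,0,0],[0,0,0],1],
    [[0,0,0],[0,0,0],1],
  ],
)

```text
time: 14.1
tcp_pos: [386.5, -291.9, 287.2]
orientation: [-0.02, 0.961, 0.068, 0.268]
ft_force: [-0.2, 0.3, -0.5]
finger_gap: 0.31
```

```bash
python3 - <<'E'
from bed import *
delta(tgt(80),RT);delta(tgt(40),RT)
c,im=grab("wrist","w6.png"); np.save("w6.npy",np.array([*c[:3],*c[3].ravel()]))
cv2.imwrite("pics/w6b.png",cv2.resize(im,(800,600),interpolation=cv2.INTER_CUBIC)[:500])
print([proj(c,C+B.T@q).round(1)*1.5625 for q in ([25.5,17.5,0],[25.5,-17.5,0],[-25.5,17.5,0])])
E
```

```text
t 14.1 from [ 386.5 -291.9  287.2] rot [-0.0017  0.014   0.0004] shift [-0.0098  0.0002  0.003 ] F [-0.2  0.3 -0.5] gap 0.31
t 14.1 from [ 386.5 -291.9  287.2] rot [-0.0017  0.014   0.0004] shift [-0.0092  0.0003  0.043 ] F [-0.2  0.3 -0.5] gap 0.31
[array([362.65625, 263.125  ]), array([439.6875 , 263.28125]), array([364.6875 , 366.40625])]
```

View pics/w6b.png

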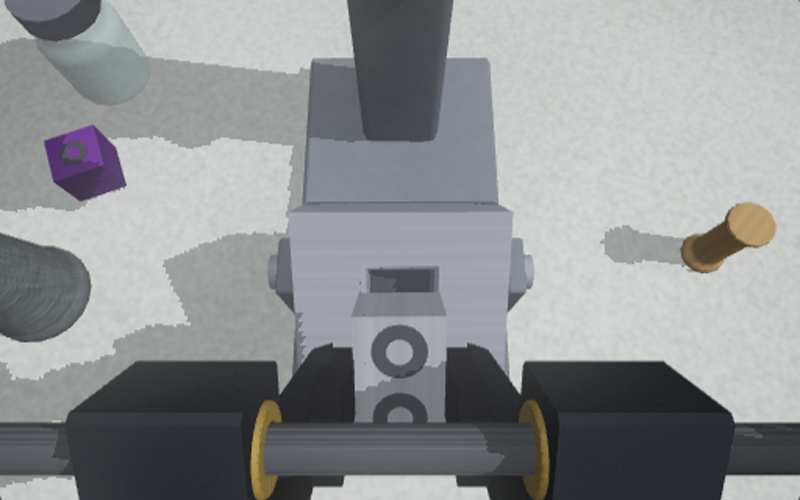

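```bash
python3 - <<'E'
from bed import *
c=load("w6.npy"); g=cv2.cvtColor(cv2.imread("pics/w6.png"),cv2.COLOR_BGR2GRAY).astype(int)
print("rows160-195",g[160:195,242:272].mean(1).round().astype(int))
print("cols228-290",g[176:183,228:290].mean(0).round().astype(int))
print("plate far edge rows 128-145",g[128:145,200:315].mean(1).round().astype(int))
print("row 145: left edge cols 180-200",g[143:147,180:200].mean(0).round().astype(int)," right 312-336",g[143:147,312:336].mean(0).round().astype(int))
print("die cols 218-236",g[212:218,220:236].mean(0).round().astype(int),"r 278-294",g[212:218,278:294].mean(0).round().astype(int))
for q in ([25.5,17.5,0],[25.5,-17.5,0],[50,50,0],[50,-50,0],[40,50,0],[40,-50,0]): print(q,proj(c,C+B.T@q).round(1))
E
```

```text
rows160-195 [164 164 163 161 159 160 160 162 163 164 151 130  97  77  74  74  74  76
  79  80  80  80  79  79  79  79  79 119 128 129 129 129 128 128 128]
cols228-290 [162 162 151 162 168 161 151 134 129  87  90  90  87  87  87  87  88  88
  85  85  86  86  86  85  83  76  73  73  73  74  73  74  74  74  74  74
  74  73  73  73  74  73  74  74  74  73  73  84  85  89 110 111 122 162
 163 163 163 163 163 163 163 163]
plate far edge rows 128-145 [135 109 119 125 126 126 126 136 159 163 162 162 162 162 162 162 163]
row 145: left edge cols 180-200 [202 202 202 194 156 163 162 163 163 163 162 163 163 163 163 163 162 162
 162 162]  right 312-336 [165 166 166 166 166 166 166 166 166 166 166 166 166 166 166 166 205 208
 207 207 206 208 209 209]
die cols 218-236 [159 159 159 159 159 165 166 165 164 167 169 171 172 172 173 173] r 278-294 [169 170 169 169 169 169 168 167 160 160 161 161 161 161 161 161]
[25.5, 17.5, 0] [232.1 168.4]
[25.5, -17.5, 0] [281.4 168.5]
[50, 50, 0] [184.1 133.6]
[50, -50, 0] [329.5 133.7]
[40, 50, 0] [185. 148.]
[40, -50, 0] [328.6 148.2]
```

Request:
arm_command(
  steps=[
    [[-0.0017,0.014,0],[-0.0103,0.0003,0.01],1],
    [[-0.0017,0.014,0],[-0.0103,0.0003,0.022],1],
    [[-0.0017,0.014,0],[-0.0103,0.0003,0.034],1],
    [[-0.0017,0.014,0],[-0.0103,0.0003,0.043],1],
    [[-0.0017,0.014,0],[-0.0103,0.0003,0.043],1],
  ],
)

```text
time: 14.57
tcp_pos: [397.4, -289.6, 249.9]
orientation: [-0.023, 0.959, 0.067, 0.275]
ft_force: [-0.0, 0.5, -0.4]
finger_gap: 0.311
```

Request:
arm_command(
  steps=[
    [[0,0,0],[0,0,0],1],
    [[0,0,0],[0,0,0],1],
    [[0,0,0],[0,0,0],1],
    [[0,0,0],[0,0,0],1],
    [[0,0,0],[0,0,0],1],
  ],
)

```text
time: 14.98
tcp_pos: [397.0, -289.7, 250.6]
orientation: [-0.024, 0.959, 0.067, 0.275]
ft_force: [0.4, 0.1, -1.1]
finger_gap: 0.317
```

```bash
sed -i 's/^C=.*B=bedB/B=bedB/; s/; RT=/; C=np.array([504.4,-275.7,80.])-1.1*B[0]; RT=/' bed.py; python3 - <<'E'
from bed import *
delta(tgt(40),RT);delta(tgt(14),RT)
c,im=grab("wrist","w7.png"); np.save("w7.npy",np.array([*c[:3],*c[3].ravel()]))
g=cv2.cvtColor(im,cv2.COLOR_BGR2GRAY).astype(int)
for q in ([50,50,0],[50,-50,0],[40,50,0],[40,-50,0]): print(q,proj(c,C+B.T@q).round(1))
u,v=proj(c,C+B[0]*50); v=int(v); print(v, g[v-8:v+9,220:300].mean(1).round().astype(int))
r=int(proj(c,C+B[0]*40)[1]);a=int(proj(c,C+B.T@[40,50,0])[0]);b=int(proj(c,C+B.T@[40,-50,0])[0]); print(r,a,g[r-1:r+2,a-8:a+9].mean(0).astype(int),b,g[r-1:r+2,b-8:b+9].mean(0).astype(int))
E
```

```text
t 14.9833 from [ 397.  -289.7  250.6] rot [-0.0085 -0.0002 -0.0016] shift [-0.0006  0.0009  0.0062] F [ 0.4  0.1 -1.1] gap 0.317
t 14.9833 from [ 397.  -289.7  250.6] rot [-0.0085 -0.0002 -0.0016] shift [-0.0006  0.0011  0.0322] F [ 0.4  0.1 -1.1] gap 0.317
[50, 50, 0] [173.  129.6]
[50, -50, 0] [348.1 129.5]
[40, 50, 0] [174.2 147. ]
[40, -50, 0] [346.7 147. ]
129 [140 140 140 118 122 126 127 127 128 160 166 165 164 164 164 164 165]
146 174 [201 200 201 202 203 204 204 204 184 166 166 166 166 166 166 166 166] 346 [166 166 167 167 167 167 167 179 211 212 212 213 212 210 209 209 208]
```

```bash
python3 - <<'E'
from bed import *
s=pose()[0]; print(s["joint_positions"].round(3),s["joint_vel"].round(3),s["moment"].round(2))
E
```

```text
[ 1.057  0.545 -0.468  2.176 -1.113  0.194  0.337] [-0.006  0.     0.004  0.    -0.012  0.002  0.011] [-0.12  0.62  0.03]
```

```bash
cat > kin.py <<'E'
from bed import *
from scipy.optimize import least_squares
LO=np.array([-2.7,-.37,-1.27,.24,-1.31,.19,-2.76]);HI=np.array([2.7,2.16,1.26,2.4,4.45,1.91,2.76])
def fk(q,L):
    r=R.identity(); p=np.zeros(3); P=[]
    for i,(a,l) in enumerate(zip("zyzyzyz",[0,L[0],0,L[1],0,L[2],0])):
        pass
    r=R.from_euler("z",-q[0]); p=np.array([0,0,L[0]])
    r=r*R.from_euler("y",q[1])*R.from_euler("z",-q[2]); p=p+r.apply([0,0,L[1]])
    r=r*R.from_euler("y",q[3])*R.from_euler("z",-q[4]); p=p+r.apply([0,0,L[2]])
    r=r*R.from_euler("y",q[5])*R.from_euler("z",-q[6]); p=p+r.apply([0,0,L[3]])
    return p,r
E
python3 - <<'E'
from kin import *
s,p,r=pose()
D=[([1.21777591,.53711093,-.00447147,1.53875915,.00261827,1.06732669,-.07116836],[183.823,-623.155,403.919],R.from_quat([9.89724018e-01,1.42988565e-01,-1.71932102e-04,-7.80423666e-04])),
([-0.20026847,0.39224686,-0.39328022,1.79373316,0.17133857,0.98664701,-2.2259796],[498.567,227.909,404.825],R.from_matrix(np.array([[1,.006,0],[.006,-1,.005],[0,-.005,-1]]))),
(s["joint_positions"],p,r)]
f=lambda L:np.concatenate([fk(q,L)[0]-x for q,x,_ in D])
o=least_squares(f,[300,400,400,150]); print(o.x,f(o.x).round(1))
for q,x,rr in D: r0=fk(q,o.x)[1]; print((r0.inv()*rr).as_rotvec().round(3))
E
```

```text
[187.14471073 585.90907442 398.83067444 101.89735358] [ 42.1  15.1  -8.2 -16.4  22.6   3.   -0.3  -9.2   5.2]
[-0.     0.     1.571]
[-0.    -0.     1.571]
[-0.    -0.     1.571]
```

```bash
cat >> kin.py <<'E'
def fk(q,L):
    s,L0,L1,L2,L3,b1,b2,b3=L
    r=R.from_euler("z",-q[0]); p=r.apply([s,0,L0])
    r=r*R.from_euler("y",q[1]); p=p+r.apply([0,b1,0]); r=r*R.from_euler("z",-q[2]); p=p+r.apply([0,0,L1])
    r=r*R.from_euler("y",q[3]); p=p+r.apply([0,b2,0]); r=r*R.from_euler("z",-q[4]); p=p+r.apply([0,0,L2])
    r=r*R.from_euler("y",q[5]); p=p+r.apply([0,b3,0]); r=r*R.from_euler("z",np.pi/2-q[6]); p=p+r.apply([0,0,L3])
    return p,r
E
python3 - <<'E'
from kin import *
s,p,r=pose()
D=[([1.21777591,.53711093,-.00447147,1.53875915,.00261827,1.06732669,-.07116836],[183.823,-623.155,403.919]),
([-0.20026847,0.39224686,-0.39328022,1.79373316,0.17133857,0.98664701,-2.2259796],[498.567,227.909,404.825]),
(s["joint_positions"],p)]
f=lambda L:np.concatenate([fk(q,L)[0]-x for q,x in D])
for x0 in([81,317,400,400,134,192,-168,136],[81,317,400,400,134,-192,168,-136]):
    o=least_squares(f,x0); print(o.x.round(1),f(o.x).round(2), f(np.array(x0)).round(1))
    print("w5 chk",fk([0.73,0.39,-0.36,1.8,0.16,0.98,-1.13],o.x)[0])
E
```

```text
[ 0.000e+00  3.485e+02  5.044e+02  4.461e+02  1.621e+02 -2.440e+01
 -2.020e+01 -3.000e-01] [ 0. -0.  0. -0. -0. -0.  0.  0. -0.] [187.7  82.8 -71.2 -38.4 180.6 -95.7 192.2 -58.5 -23.7]
w5 chk [ 472.5231659  -275.68776071  401.9384758 ]
[ 0.000e+00  3.485e+02  5.044e+02  4.461e+02  1.621e+02 -2.440e+01
 -2.020e+01 -3.000e-01] [ 0. -0.  0. -0. -0. -0.  0.  0. -0.] [-112.5  -27.9  -70.4   26.6 -129.9  -47.6 -173.2   72.1  -80.4]
w5 chk [ 472.5231659  -275.68776071  401.9384758 ]
```

```bash
cat >> kin.py <<'E'
L=np.array([0,348.5,504.4,446.1,162.1,-24.4,-20.2,-.3])
def res(q,pt,rt):
    p,r=fk(q,L); return np.r_[(p-pt)/100,(r.inv()*rt).as_rotvec()]
E
python3 - <<'E'
from kin import *
rng=np.random.default_rng(0); q0=pose()[0]["joint_positions"]
def sols(pt,rt,n=60,lo=LO):
    S=[]
    for _ in range(n):
        x=np.clip(q0+rng.normal(0,.7,7),LO+.01,HI-.01) if rng.random()<.5 else rng.uniform(LO,HI)
        o=least_squares(res,x,bounds=(LO+.02,HI-.02),args=(pt,rt),max_nfev=60)
        if o.cost<1e-8: S.append(o.x)
    return np.array(S)
for flip in(0,1):
  for h in(46,12):
    rt=RT*R.from_euler("z",np.pi*flip); S=sols(tgt(h),rt)
    print("flip",flip,"h",h,len(S))
    if len(S):
        print(S[np.argsort(S[:,2])][::max(1,len(S)//8)].round(2))
E
```

```text
Traceback (most recent call last):
ValueError: Initial guess is outside of provided bounds
```

```bash
cat >> kin.py <<'E'
def sols(pt,rt,n=60,q0=None,seed=0):
    S=[]; rng=np.random.default_rng(seed)
    if q0 is None: q0=pose()[0]["joint_positions"]
    for _ in range(n):
        x=q0+rng.normal(0,.7,7) if rng.random()<.5 else rng.uniform(LO,HI)
        o=least_squares(res,np.clip(x,LO+.03,HI-.03),bounds=(LO+.02,HI-.02),args=(pt,rt),max_nfev=60)
        if o.cost<1e-8: S.append(o.x)
    S=np.array(S).reshape(-1,7); return S[np.argsort(S[:,2])]
E
python3 - <<'E'
from kin import *
for flip in(0,1):
  for h in(46,12):
    S=sols(tgt(h),RT*R.from_euler("z",np.pi*flip)); print("flip",flip,"h",h,len(S)); print(S[::max(1,len(S)//8)].round(2))
E
```

```text
flip 0 h 46 24
[[ 1.58  0.9  -1.19  2.15  1.32  0.4  -1.89]
 [ 1.45  0.74 -0.99  2.16  1.03  0.21 -1.68]
 [ 1.01  0.53 -0.41  2.18 -1.22  0.21  0.43]
 [ 1.01  0.53 -0.41  2.18 -1.22  0.21  0.44]
 [ 0.99  0.53 -0.38  2.18 -1.25  0.22  0.46]
 [ 0.98  0.53 -0.37  2.18 -1.27  0.23  0.47]
 [ 0.96  0.53 -0.36  2.18 -1.28  0.24  0.48]
 [ 0.96  0.52 -0.35  2.18 -1.29  0.24  0.49]]
flip 0 h 12 10
[[ 1.43  0.86 -1.01  2.14  1.4   0.27 -2.  ]
 [ 1.42  0.84 -0.99  2.14  1.38  0.25 -1.99]
 [ 1.41  0.83 -0.98  2.14  1.37  0.24 -1.99]
 [ 1.4   0.83 -0.97  2.14  1.36  0.23 -1.98]
 [ 1.4   0.82 -0.96  2.14  1.35  0.23 -1.98]
 [ 1.4   0.82 -0.96  2.14  1.35  0.22 -1.98]
 [ 1.39  0.82 -0.95  2.14  1.34  0.21 -1.97]
 [ 1.39  0.81 -0.95  2.14  1.34  0.21 -1.97]
 [ 1.39  0.81 -0.95  2.14  1.34  0.21 -1.97]
 [-0.16  0.98  1.09  2.22  4.43  1.16  0.68]]
flip 1 h 46 27
[[ 1.55  0.85 -1.14  2.16  1.26  0.34  1.29]
 [ 1.51  0.81 -1.08  2.16  1.19  0.29  1.34]
 [ 1.48  0.77 -1.02  2.16  1.1   0.24  1.4 ]
 [ 1.47  0.76 -1.01  2.16  1.07  0.23  1.43]
 [ 1.46  0.75 -1.    2.16  1.05  0.22  1.44]
 [ 1.46  0.75 -0.99  2.16  1.04  0.22  1.45]
 [ 1.45  0.74 -0.99  2.16  1.03  0.21  1.46]
 [ 1.45  0.74 -0.99  2.16  1.03  0.21  1.46]
 [ 1.45  0.74 -0.99  2.16  1.03  0.21  1.46]]
flip 1 h 12 23
[[ 1.54  1.01 -1.2   2.13  1.5   0.47  1.12]
 [ 1.49  0.92 -1.1   2.13  1.45  0.36  1.12]
 [ 1.45  0.87 -1.04  2.13  1.41  0.29  1.13]
 [ 1.41  0.84 -0.98  2.14  1.37  0.24  1.15]
 [ 1.4   0.83 -0.97  2.14  1.36  0.23  1.16]
 [ 1.4   0.83 -0.97  2.14  1.36  0.23  1.16]
 [ 1.39  0.82 -0.95  2.14  1.34  0.22  1.17]
 [ 1.39  0.81 -0.95  2.14  1.34  0.21  1.17]
 [ 1.39  0.81 -0.95  2.14  1.34  0.21  1.17]
 [ 1.39  0.81 -0.95  2.14  1.34  0.21  1.17]
 [ 1.39  0.81 -0.95  2.14  1.34  0.21  1.17]
 [-0.16  0.98  1.09  2.22  4.43  1.16 -2.46]]
```

```bash
cat >> kin.py <<'E'
from scipy.spatial.transform import Slerp
def jac(q):
    p,r=fk(q,L); J=np.zeros((6,7))
    for i in range(7):
        d=q.copy(); d[i]+=1e-6; pp,rr=fk(d,L); J[:3,i]=(pp-p)/1e-3; J[3:,i]=(rr*r.inv()).as_rotvec()/1e-6
    return J,p,r   # m, rad
def step(q,pt,rt,qn=None,kn=0,lam=0.0,n=1):
    for _ in range(n):
        J,p,r=jac(q); e=np.r_[(pt-p)/1e3,(rt*r.inv()).as_rotvec()]
        Ji=J.T@np.linalg.inv(J@J.T+lam**2*np.eye(6)); dq=Ji@e
        if qn is not None: dq+=kn*(np.eye(7)-Ji@J)@(qn-q)
        q=np.clip(q+dq,LO,HI)
    return q
def run(q,pc,rc,rot,sh,k=5,**kw):
    """one call from commanded pose; k rows"""
    pt=pc+rc.apply(np.array(sh)*1000); rt=rc*R.from_rotvec(rot); m=4*k
    for i in range(1,m+1): q=step(q,pc+(pt-pc)*i/m,rc*R.from_rotvec(np.array(rot)*i/m),**kw)
    return q,pt,rt
E
cat > hist.py <<'E'
Z=[0,0,0]
H=[(Z,[.1185,-.112,0])]*3+[(Z,[.062,-.128,0])]*2+[([0,0,.286],[.062,-.128,0]),"w1",([-.002,0,-.107],[.02,-.0026,.14]),([.001,-.001,-.003],[.0003,-.005,.034]),
([0,0,-.2],Z),([0,0,-.3],Z),([0,0,-.3],Z),([0,0,-.305],Z),(Z,[0,0,-.162]),([0,0,.36],[-.038,-.066,0]),(Z,[.0009,-.0033,.12]),(Z,[0,0,.0715]),(Z,[0,0,-.15]),(Z,[-.119,.116,-.05]),(Z,[-.119,.116,0]),([0,0,.55],[-.119,.116,0]),([0,0,.174],Z),"w5",
([.003,.5,-.007],[-.088,.0012,.117]),([0,.06,0],Z),([-.0017,.014,0],[-.0103,.0003,.043]),"now"]
E
python3 - <<'E'
from kin import *; from hist import *
q00=np.array([1.218,.536,-.004,1.538,.003,1.067,-.071]); mid=(LO+HI)/2
for kw in(dict(),dict(lam=.05),dict(lam=.05,qn=mid,kn=.02),dict(lam=.05,qn=q00,kn=.02)):
    q=q00.copy(); p,r=fk(q,L)
    for h in H:
        if isinstance(h,str): print(h,q.round(2),end=" ")
        else: q,p,r=run(q,p,r,*h,**kw)
    print()
print("real w1 -0.20 .39 -.39 1.79 .17 .99 -2.23; w5 .73 .39 -.36 1.8 .16 .98 -1.13; now",pose()[0]["joint_positions"].round(2), "cmd",p,pose()[1])
E
```

```text
w1 [-0.19  0.39 -0.39  1.8   0.17  0.99 -2.22] w5 [ 0.73  0.39 -0.35  1.8   0.16  0.98 -1.12] now [ 1.27  0.64 -0.74  2.17 -0.17  0.19 -0.54] 
w1 [-0.19  0.39 -0.39  1.8   0.17  0.99 -2.22] w5 [ 0.73  0.39 -0.35  1.8   0.16  0.98 -1.12] now [ 1.27  0.64 -0.74  2.17 -0.16  0.19 -0.54] 
w1 [-0.33  0.37 -0.21  1.81  0.09  0.97 -2.15] w5 [ 0.44  0.37  0.02  1.82 -0.01  0.96 -0.98] now [ 1.27  0.64 -0.73  2.17 -0.21  0.19 -0.5 ] 
w1 [-0.19  0.39 -0.39  1.8   0.17  0.99 -2.22] w5 [ 0.55  0.37 -0.12  1.81  0.05  0.97 -1.03] now [ 1.24  0.62 -0.69  2.17 -0.52  0.19 -0.2 ] 
real w1 -0.20 .39 -.39 1.79 .17 .99 -2.23; w5 .73 .39 -.36 1.8 .16 .98 -1.13; now [ 1.06  0.55 -0.47  2.18 -1.11  0.19  0.34] cmd [ 397.66534473 -290.97591554  242.85475397] [ 397.05097946 -289.72381534  250.55507645]
```

```bash
cat > search.py <<'E'
from kin import *
import time
def ori(yaw,tilt,roll): # tool x yaw deg, forward tilt, roll about tool x
    return R.from_euler("z",yaw,degrees=True)*R.from_euler("x",180,degrees=True)*R.from_euler("y",tilt,degrees=True)*R.from_euler("x",roll,degrees=True)
def leg(q,pt,rt,m=14):
    p,r=fk(q,L); rv=(r.inv()*rt).as_rotvec(); mar=9
    for i in range(1,m+1):
        q=step(q,p+(pt-p)*i/m,r*R.from_rotvec(rv*i/m)); mar=min(mar,np.minimum(q-LO,HI-q).min())
    return q,mar
if __name__=="__main__":
    assert np.allclose(ori(8,32,0).as_matrix(),RT.as_matrix(),atol=1e-6)
    qn=pose()[0]["joint_positions"]; p,r=fk(qn,L)
    q0,m0=leg(qn,p-r.apply([0,0,90]),r); q0,m0=leg(q0,np.array([450,-280,420]),ori(8,0,0)); print("after retreat",q0.round(2),m0)
    rng=np.random.default_rng(1); out=[]; t=time.time()
    while time.time()-t<400:
        k=rng.integers(1,4); W=[]; q=q0; ok=True; worst=9
        for _ in range(k):
            w=np.array([rng.uniform(380,560),rng.uniform(-380,-120),rng.uniform(360,480),rng.uniform(-80,150),rng.uniform(-30,40),rng.uniform(-45,45)]).round(-1); W.append(w)
            q,m=leg(q,w[:3],ori(*w[3:])); worst=min(worst,m)
            if worst<.03: ok=False;break
        if not ok: continue
        q,m=leg(q,tgt(100),RT); worst=min(worst,m)
        if worst<.03: continue
        q,m=leg(q,tgt(12),RT,10); worst=min(worst,m); out.append((worst,k,W,q))
    out.sort(key=lambda a:-a[0]); print(len(out))
    for w,k,W,q in out[:6]: print(round(w,3),[x.tolist() for x in W],q.round(2))
E
timeout 570 python3 search.py
```

```text
after retreat [ 0.38  0.31  0.11  1.85 -0.04  0.98 -0.92] 0.2040017267757852
1992
0.0 [[550.0, -340.0, 470.0, -10.0, -0.0, 30.0], [450.0, -240.0, 360.0, 90.0, 10.0, -20.0]] [ 1.08  0.64 -0.54  2.15 -1.23  0.19  0.47]
0.0 [[520.0, -300.0, 410.0, -50.0, -0.0, -30.0], [430.0, -180.0, 390.0, 30.0, 40.0, 40.0]] [ 1.04  0.63 -0.49  2.15 -1.31  0.19  0.58]
0.0 [[480.0, -310.0, 380.0, 140.0, 10.0, -30.0]] [ 1.06  0.63 -0.51  2.15 -1.31  0.19  0.55]
0.0 [[490.0, -180.0, 430.0, 130.0, -30.0, 0.0], [460.0, -360.0, 440.0, 120.0, 10.0, -20.0], [530.0, -250.0, 420.0, 90.0, -20.0, 30.0]] [ 1.1   0.65 -0.56  2.15 -1.16  0.19  0.41]
0.0 [[520.0, -330.0, 460.0, -40.0, -20.0, 30.0]] [ 1.08  0.64 -0.54  2.15 -1.23  0.19  0.48]
0.0 [[540.0, -150.0, 420.0, -20.0, -30.0, 10.0], [510.0, -160.0, 390.0, -30.0, 10.0, 30.0], [550.0, -340.0, 420.0, 130.0, -0.0, 10.0]] [ 1.1   0.65 -0.56  2.15 -1.14  0.19  0.39]
```

```bash
cat > s2.py <<'E'
from search import *
qn=pose()[0]["joint_positions"]; p,r=fk(qn,L)
q0,m0=leg(qn,p-r.apply([0,0,90]),r); q0,m0=leg(q0,np.array([450,-280,420]),ori(8,0,0))
for t in(14,18,22,26):
    for b in(-6,0,6):
        rt=ori(8,t,b); T=lambda h:C+B[2]*h-rt.apply([.9,.2,155.9])
        q,m1=leg(q0,T(80),rt); qa=q; q,m2=leg(q,T(12),rt,10); e=np.linalg.norm(fk(q,L)[0]-T(12))
        print(t,b,"margins",round(m1,3),round(m2,3),"q",q.round(2),"err",e.round(1))
E
python3 s2.py
```

```text
14 -6 margins 0.188 0.084 q [ 0.45  0.54  0.01  2.07 -0.19  0.27 -0.81] err 0.1
14 0 margins 0.301 0.198 q [ 0.55  0.56 -0.05  2.01 -0.32  0.39 -0.63] err 0.0
14 6 margins 0.404 0.32 q [ 0.62  0.59 -0.08  1.95 -0.41  0.51 -0.51] err 0.0
18 -6 margins 0.113 0.001 q [ 0.54  0.54 -0.08  2.11 -0.3   0.19 -0.68] err 0.1
18 0 margins 0.237 0.126 q [ 0.64  0.56 -0.13  2.05 -0.43  0.32 -0.5 ] err 0.1
18 6 margins 0.365 0.259 q [ 0.69  0.59 -0.14  1.99 -0.5   0.45 -0.38] err 0.0
22 -6 margins 0.04 0.0 q [ 0.67  0.54 -0.2   2.14 -0.44  0.19 -0.51] err 13.2
22 0 margins 0.176 0.056 q [ 0.75  0.57 -0.23  2.08 -0.55  0.25 -0.34] err 0.1
22 6 margins 0.315 0.202 q [ 0.78  0.59 -0.21  2.02 -0.61  0.39 -0.24] err 0.0
26 -6 margins 0.0 0.0 q [ 0.84  0.56 -0.36  2.17 -0.6   0.19 -0.29] err 26.7
26 0 margins 0.12 0.0 q [ 0.89  0.59 -0.36  2.11 -0.69  0.19 -0.15] err 2.4
26 6 margins 0.272 0.149 q [ 0.88  0.61 -0.3   2.05 -0.74  0.34 -0.07] err 0.1
```

```bash
cat > s3.py <<'E'
from search import *
qn=pose()[0]["joint_positions"]; p,r=fk(qn,L)
q0,m0=leg(qn,p-r.apply([0,0,90]),r); q0,m0=leg(q0,np.array([450,-280,420]),ori(8,0,0))
for t in(28,30,32):
    for b in(2,4,6,8):
        rt=ori(8,t,b); T=lambda h:C+B[2]*h-rt.apply([.9,.2,155.9])
        q,m1=leg(q0,T(80),ori(8,t,8)); q,m1b=leg(q,T(80),rt); q,m2=leg(q,T(12),rt,10); e=np.linalg.norm(fk(q,L)[0]-T(12)); e2=np.degrees(np.arccos(-rt.apply([0,0,1])@B[2]))
        print(t,b,"margins",round(m1,3),round(m1b,3),round(m2,3),"q",q.round(2),"err",e.round(1),"mis",e2.round(1),"axis err in bed",np.degrees(B@(-rt.apply([0,0,1])))[:2].round(1))
# from T(80) full-tilt w/ big side roll then unroll, with current real state
E
python3 s3.py
```

```text
28 2 margins 0.281 0.16 0.019 q [ 0.93  0.6  -0.38  2.11 -0.85  0.21  0.05] err 0.0 mis 4.5 axis err in bed [ 4. -2.]
28 4 margins 0.29 0.209 0.074 q [ 0.93  0.61 -0.36  2.09 -0.84  0.26  0.04] err 0.1 mis 5.7 axis err in bed [ 4. -4.]
28 6 margins 0.297 0.257 0.128 q [ 0.93  0.62 -0.34  2.07 -0.82  0.32  0.04] err 0.1 mis 7.2 axis err in bed [ 4. -6.]
28 8 margins 0.303 0.303 0.18 q [ 0.93  0.63 -0.33  2.05 -0.8   0.37  0.03] err 0.1 mis 8.9 axis err in bed [ 4. -8.]
30 2 margins 0.266 0.14 0.0 q [ 1.01  0.62 -0.45  2.12 -0.94  0.19  0.17] err 2.1 mis 2.8 axis err in bed [ 2. -2.]
30 4 margins 0.274 0.191 0.048 q [ 1.    0.63 -0.42  2.1  -0.92  0.24  0.15] err 0.1 mis 4.5 axis err in bed [ 2. -4.]
30 6 margins 0.281 0.24 0.105 q [ 0.99  0.63 -0.39  2.08 -0.89  0.29  0.13] err 0.1 mis 6.3 axis err in bed [ 2. -6.]
30 8 margins 0.287 0.287 0.159 q [ 0.99  0.64 -0.37  2.06 -0.87  0.35  0.12] err 0.1 mis 8.2 axis err in bed [ 2. -8.]
32 2 margins 0.252 0.12 0.0 q [ 1.09  0.65 -0.53  2.13 -1.04  0.19  0.3 ] err 7.3 mis 2.0 axis err in bed [ 0. -2.]
32 4 margins 0.259 0.174 0.021 q [ 1.07  0.65 -0.48  2.11 -1.    0.21  0.26] err 0.1 mis 4.0 axis err in bed [ 0. -4.]
32 6 margins 0.266 0.225 0.082 q [ 1.05  0.65 -0.45  2.09 -0.96  0.27  0.24] err 0.1 mis 6.0 axis err in bed [ 0. -6.]
32 8 margins 0.273 0.273 0.14 q [ 1.04  0.65 -0.42  2.07 -0.93  0.33  0.21] err 0.1 mis 8.0 axis err in bed [ 0. -8.]
```

```bash
cat >> search.py <<'E'
RI=ori(8,29,4)
def TI(h,rt=RI,off=(.9,.2)): return C+B[2]*(h-23)-rt.apply([*off,155.9+23])
E
python3 - <<'E'
from search import *
qn=pose()[0]["joint_positions"]
q,m=leg(qn,TI(75,ori(8,29,10)),ori(8,29,10)); print(q.round(2),m); q,m=leg(q,TI(45),RI); print(q.round(2),m); q,m=leg(q,TI(13),RI); print(q.round(2),m)
delta(TI(75,ori(8,29,10)),ori(8,29,10))
E
```

```text
[ 0.91  0.5  -0.2   2.06 -0.84  0.56  0.08] 0.03845124839263661
[ 0.9   0.53 -0.27  2.12 -0.94  0.35  0.14] 0.15765357562785082
[ 0.91  0.6  -0.31  2.09 -0.98  0.28  0.18] 0.09420790112736888
t 15.0333 from [ 397.1 -289.7  250.6] rot [ 0.1659 -0.0526  0.0031] shift [ 0.0087  0.0317 -0.0263] F [ 0.3 -0.4 -0.9] gap 0.312
```

Request:
arm_command(
  steps=[
    [[0.033,-0.01,0],[0.0017,0.0063,-0.01],1],
    [[0.066,-0.021,0.001],[0.0035,0.0127,-0.018],1],
    [[0.1,-0.031,0.002],[0.0052,0.019,-0.024],1],
    [[0.133,-0.042,0.002],[0.007,0.0254,-0.03],1],
    [[0.166,-0.053,0.003],[0.0087,0.0317,-0.032],1],
  ],
)

```text
time: 15.45
tcp_pos: [391.9, -323.1, 282.6]
orientation: [-0.102, 0.961, 0.089, 0.242]
ft_force: [0.1, 0.6, -1.5]
finger_gap: 0.31
```

Request:
arm_command(
  steps=[
    [[0,0,0],[0,0,0],1],
    [[0,0,0],[0,0,0],1],
    [[0,0,0],[0,0,0],1],
    [[0,0,0],[0,0,0],1],
    [[0,0,0],[0,0,0],1],
  ],
)

```text
time: 15.87
tcp_pos: [392.1, -321.9, 281.4]
orientation: [-0.102, 0.961, 0.089, 0.242]
ft_force: [-0.3, -0.3, -1.5]
finger_gap: 0.309
```

```bash
python3 - <<'E'
from search import *
qn=pose()[0]["joint_positions"]; print(qn.round(2))
for t,b in((29,4),(30,3),(31,3),(32,3)):
    rt=ori(8,t,b); q,m=leg(qn,TI(42,rt),rt); q,m2=leg(q,TI(13,rt),rt); print(t,b,q.round(2),m.round(3),m2.round(3)); delta(TI(42,rt),rt)
E
```

```text
[ 0.9   0.49 -0.18  2.07 -0.84  0.57  0.08]
29 4 [ 0.9   0.6  -0.3   2.09 -0.99  0.29  0.19] 0.155 0.098
t 15.8667 from [ 392.1 -321.9  281.4] rot [-0.1059  0.001   0.    ] shift [ 0.0023 -0.0113  0.0384] F [-0.3 -0.3 -1.5] gap 0.309
30 3 [ 0.94  0.61 -0.36  2.11 -1.04  0.24  0.26] 0.115 0.053
t 15.8667 from [ 392.1 -321.9  281.4] rot [-0.1233  0.0183 -0.002 ] shift [-0.0008 -0.0144  0.0388] F [-0.3 -0.3 -1.5] gap 0.309
31 3 [ 0.99  0.62 -0.4   2.12 -1.08  0.23  0.31] 0.103 0.037
t 15.8667 from [ 392.1 -321.9  281.4] rot [-0.1233  0.0357 -0.0039] shift [-0.0039 -0.0144  0.0389] F [-0.3 -0.3 -1.5] gap 0.309
32 3 [ 1.03  0.63 -0.44  2.12 -1.13  0.21  0.37] 0.091 0.022
t 15.8667 from [ 392.1 -321.9  281.4] rot [-0.1233  0.053  -0.0059] shift [-0.007  -0.0143  0.039 ] F [-0.3 -0.3 -1.5] gap 0.309
```

Model and arm agree. I'm using tilt 30 and roll 3, first to h=42, with the die bottom 12 mm above the bed.

Request:
arm_command(
  steps=[
    [[-0.025,0.004,0],[-0.0002,-0.003,0.008],1],
    [[-0.05,0.008,-0.001],[-0.0004,-0.006,0.016],1],
    [[-0.075,0.011,-0.001],[-0.0006,-0.009,0.024],1],
    [[-0.1,0.015,-0.002],[-0.0007,-0.012,0.032],1],
    [[-0.123,0.018,-0.002],[-0.0008,-0.0144,0.0388],1],
  ],
)

```text
time: 16.28
tcp_pos: [405.7, -298.6, 249.6]
orientation: [-0.043, 0.963, 0.074, 0.256]
ft_force: [-0.9, -0.2, -1.2]
finger_gap: 0.313
```

Request:
arm_command(
  steps=[
    [[0,0,0],[0,0,0],1],
    [[0,0,0],[0,0,0],1],
    [[0,0,0],[0,0,0],1],
    [[0,0,0],[0,0,0],1],
    [[0,0,0],[0,0,0],1],
  ],
)

```text
time: 16.7
tcp_pos: [405.8, -299.8, 250.4]
orientation: [-0.043, 0.963, 0.074, 0.256]
ft_force: [0.5, -0.2, -0.7]
finger_gap: 0.313
```

```bash
sed -i 's/RI=ori(8,29,4)/RI=ori(8,30,3)/' search.py; python3 - <<'E'
from search import *
print(pose()[0]["joint_positions"].round(2)); delta(TI(42),RI); delta(TI(28),RI); delta(TI(13),RI)
c,im=grab("wrist","w8.png"); np.save("w8.npy",np.array([*c[:3],*c[3].ravel()]))
g=cv2.cvtColor(im,cv2.COLOR_BGR2GRAY).astype(int)
u,v=proj(c,C+B[0]*50); v=int(v); print(proj(c,C+B[0]*50), g[v-8:v+9,250:262].mean(1).round().astype(int))
for x,y in((40,50),(40,-50)):
    a,r=proj(c,C+B.T@[x,y,0]); print(a,r,g[int(r),int(a)-8:int(a)+9])
E
```

```text
[ 0.93  0.54 -0.31  2.13 -1.01  0.31  0.21]
t 16.7 from [ 405.8 -299.8  250.4] rot [ 0.0009 -0.0001  0.0001] shift [-0.0004 -0.001   0.0005] F [ 0.5 -0.2 -0.7] gap 0.313
t 16.7 from [ 405.8 -299.8  250.4] rot [ 0.0009 -0.0001  0.0001] shift [ 0.0001 -0.0003  0.0145] F [ 0.5 -0.2 -0.7] gap 0.313
t 16.7 from [ 405.8 -299.8  250.4] rot [ 0.0009 -0.0001  0.0001] shift [0.0006 0.0005 0.0294] F [ 0.5 -0.2 -0.7] gap 0.313
[255.26721569 128.86812483] [138 109 111 125 127 126 126 127 127 152 163 163 163 163 163 163 163]
167.90503061515207 146.14257162342867 [157 158 158 158 158 160 160 160 161 164 165 165 165 165 164 165 165]
345.24181975431793 147.48199114539034 [166 166 166 166 166 166 166 198 206 205 206 209 211 212 211 211 210]
```

Request:
arm_command(
  steps=[
    [[0,0,0],[0,-0.0002,0.004],1],
    [[0,0,0],[0,-0.0002,0.008],1],
    [[0,0,0],[0.0001,-0.0002,0.012],1],
    [[0,0,0],[0.0002,-0.0002,0.015],1],
    [[0,0,0],[0.0002,-0.0002,0.018],1],
  ],
)

```text
time: 17.17
tcp_pos: [415.1, -296.8, 234.3]
orientation: [-0.043, 0.963, 0.074, 0.256]
ft_force: [1.3, 0.1, -0.8]
finger_gap: 0.311
```

Request:
arm_command(
  steps=[
    [[0,0,0],[0,0,0],1],
    [[0,0,0],[0,0,0],1],
    [[0,0,0],[0,0,0],1],
  ],
)

```text
time: 17.42
tcp_pos: [414.9, -296.9, 234.7]
orientation: [-0.043, 0.963, 0.074, 0.256]
ft_force: [1.0, -0.6, -1.6]
finger_gap: 0.313
```

```bash
python3 - <<'E'
from search import *
delta(TI(24),RI); delta(TI(14),RI)
E
```

```text
t 17.4167 from [ 414.9 -296.9  234.7] rot [ 0.     -0.0001  0.0003] shift [-0.      0.0006  0.0001] F [ 1.  -0.6 -1.6] gap 0.313
t 17.4167 from [ 414.9 -296.9  234.7] rot [ 0.     -0.0001  0.0003] shift [0.0003 0.0012 0.0101] F [ 1.  -0.6 -1.6] gap 0.313
```

Request:
arm_command(
  steps=[
    [[0,0,0],[0,0.0004,0.003],1],
    [[0,0,0],[0,0.0008,0.006],1],
    [[0,0,0],[0.0003,0.001,0.008],1],
    [[0,0,0],[0.0003,0.001,0.008],1],
    [[0,0,0],[0.0003,0.001,0.008],1],
  ],
)

```text
time: 17.83
tcp_pos: [419.2, -297.0, 227.7]
orientation: [-0.043, 0.963, 0.074, 0.256]
ft_force: [2.1, 0.6, -0.7]
finger_gap: 0.312
```

Request:
arm_command(
  steps=[
    [[0,0,0],[0,0,0.001],1],
    [[0,0,0],[0,0,0.002],1],
    [[0,0,0],[0,0,0.002],1],
    [[0,0,0],[0,0,0.002],1],
  ],
)

```text
time: 18.17
tcp_pos: [420.1, -296.7, 226.1]
orientation: [-0.043, 0.963, 0.074, 0.256]
ft_force: [2.1, 0.0, -0.6]
finger_gap: 0.314
```

```bash
python3 - <<'E'
from search import *
delta(TI(14),RI); s=pose()[0]; print(s["joint_positions"].round(2), s["moment"].round(2))
E
```

```text
t 18.1667 from [ 420.1 -296.7  226.1] rot [ 0.0004 -0.0001  0.0002] shift [0.0001 0.0001 0.0001] F [ 2.1  0.  -0.6] gap 0.314
[ 0.93  0.6  -0.35  2.11 -1.06  0.25  0.27] [-0.09  0.06 -0.07]
```

Request:
arm_command(
  steps=[
    [[0,0,0],[0,0,0],0.64],
    [[0,0,0],[0,0,0],0.6],
    [[0,0,0],[0,0,0],0.55],
    [[0,0,0],[0,0,0],0.5],
    [[0,0,0],[0,0,0],0.5],
  ],
)

```text
time: 18.58
tcp_pos: [419.9, -296.7, 226.0]
orientation: [-0.043, 0.963, 0.074, 0.256]
ft_force: [-0.4, 0.5, -0.0]
finger_gap: 0.502
```

Request:
arm_command(
  steps=[
    [[0,0,0],[0,0,-0.006],0.5],
    [[0,0,0],[0,0,-0.02],0.5],
    [[0,0,0],[0,0,-0.04],0.5],
    [[0,0,0],[0,0,-0.06],0.5],
    [[0,0,0],[-0.01,0,-0.08],0.5],
  ],
)

```text
time: 19.0
tcp_pos: [373.2, -307.4, 292.1]
orientation: [-0.043, 0.962, 0.075, 0.257]
ft_force: [0.0, 0.9, 0.5]
finger_gap: 0.5
```

Request:
arm_command(
  steps=[
    [[0,0,0],[-0.02,0,-0.02],0.7],
    [[0,0,0],[-0.03,0,-0.03],1],
    [[0,0,0],[-0.03,0,-0.03],1],
    [[0,0,0],[-0.03,0,-0.03],1],
    [[0,0,0],[-0.03,0,-0.03],1],
  ],
)

```text
time: 19.42
tcp_pos: [332.9, -314.6, 301.1]
orientation: [-0.043, 0.963, 0.074, 0.256]
ft_force: [0.8, 0.5, -0.6]
finger_gap: 0.143
```

```bash
python3 - <<'E'
from search import *
c,im=grab("wrist","w9.png"); np.save("w9.npy",np.array([*c[:3],*c[3].ravel()]))
cv2.imwrite("pics/w9b.png",cv2.resize(im,(800,600),interpolation=cv2.INTER_CUBIC)[:500])
s,p,r=pose(); print(s["time"],p,s["joint_positions"].round(2),s["finger_gap"])
print([(proj(c,C+B.T@np.array(q))*1.5625).round() for q in ([25.5,17.5,0],[22,14,12],[22,-14,12],[-22,14,12],[-22,-14,12],[10.8,0,12],[-10.8,0,12])])
E
```

```text
19.4667 [ 333.06008594 -314.47328334  300.98826776] [ 0.99  0.38 -0.21  2.21 -0.94  0.47  0.22] 0.09970217185352523
[array([365., 159.]), array([370., 167.]), array([427., 168.]), array([371., 255.]), array([426., 256.]), array([398., 191.]), array([398., 234.])]
```

View pics/w9b.png

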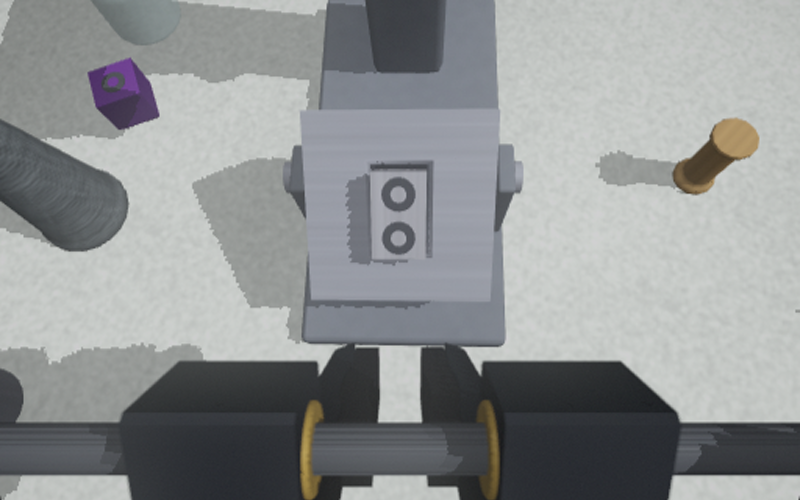

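```bash
cat >> search.py <<'E'
def TP(z,rt=RI,x=-4,y=8): return C+B.T@np.array([x,y,z])-rt.apply([0,0,166])
E
python3 - <<'E'
from search import *
qn=pose()[0]["joint_positions"]
for t,b in((30,3),(28,3),(28,5)):
    rt=ori(8,t,b); q,m=leg(qn,TP(40,rt),rt); q,m2=leg(q,TP(0,rt),rt); print(t,b,q.round(2),m.round(3),m2.round(3))
delta(TP(40),RI); delta(TP(18),RI)
E
```

```text
30 3 [ 0.95  0.61 -0.37  2.13 -1.1   0.22  0.31] 0.122 0.032
28 3 [ 0.87  0.6  -0.3   2.12 -1.02  0.25  0.19] 0.143 0.061
28 5 [ 0.86  0.6  -0.27  2.1  -0.98  0.31  0.17] 0.195 0.119
t 19.4667 from [ 333.1 -314.5  301. ] rot [-0.001  -0.0003  0.001 ] shift [ 0.0346 -0.0099  0.074 ] F [0.3 0.  0.4] gap 0.1
t 19.4667 from [ 333.1 -314.5  301. ] rot [-0.001  -0.0003  0.001 ] shift [ 0.0354 -0.0087  0.0959] F [0.3 0.  0.4] gap 0.1
```

```bash
echo 'RP=ori(8,28,4)' >> search.py; python3 - <<'E'
from search import *
delta(TP(40,RP),RP); delta(TP(18,RP),RP)
E
```

```text
t 19.4667 from [ 333.1 -314.5  301. ] rot [ 0.0165 -0.0351  0.0031] shift [ 0.0404 -0.007   0.0741] F [0.3 0.  0.4] gap 0.1
t 19.4667 from [ 333.1 -314.5  301. ] rot [ 0.0165 -0.0351  0.0031] shift [ 0.0412 -0.0058  0.0961] F [0.3 0.  0.4] gap 0.1
```

Request:
arm_command(
  steps=[
    [[0.006,-0.012,0.001],[0.015,-0.003,0.02],1],
    [[0.011,-0.024,0.002],[0.028,-0.005,0.04],1],
    [[0.0165,-0.035,0.003],[0.04,-0.007,0.06],1],
    [[0.0165,-0.035,0.003],[0.0404,-0.007,0.0741],1],
    [[0.0165,-0.035,0.003],[0.0404,-0.007,0.0741],1],
  ],
)

```text
time: 19.88
tcp_pos: [403.9, -291.9, 255.7]
orientation: [-0.052, 0.967, 0.078, 0.238]
ft_force: [0.3, 0.0, -1.1]
finger_gap: 0.006
```

Request:
arm_command(
  steps=[
    [[0,0,0],[0,0,0],1],
    [[0,0,0],[0,0,0],1],
    [[0,0,0],[0,0,0],1],
    [[0,0,0],[0,0,0],1],
    [[0,0,0],[0,0,0],1],
  ],
)

```text
time: 20.3
tcp_pos: [401.4, -294.6, 258.1]
orientation: [-0.05, 0.967, 0.075, 0.239]
ft_force: [0.5, 0.4, 0.8]
finger_gap: 0.007
```

```bash
python3 - <<'E'
from search import *
delta(TP(15,RP),RP); delta(TP(1,RP),RP)
E
```

```text
t 20.3 from [ 401.4 -294.6  258.1] rot [ 0.0023 -0.0001 -0.0012] shift [0.0026 0.001  0.0262] F [0.5 0.4 0.8] gap 0.007
t 20.3 from [ 401.4 -294.6  258.1] rot [ 0.0023 -0.0001 -0.0012] shift [0.0036 0.002  0.0401] F [0.5 0.4 0.8] gap 0.007
```

Request:
arm_command(
  steps=[
    [[0.002,0,-0.001],[0.0013,0.0005,0.013],1],
    [[0.002,0,-0.001],[0.0026,0.001,0.022],1],
    [[0.002,0,-0.001],[0.0026,0.001,0.0255],1],
    [[0.002,0,-0.001],[0.0026,0.001,0.0262],1],
    [[0.002,0,-0.001],[0.0026,0.001,0.0262],1],
  ],
)

```text
time: 20.72
tcp_pos: [415.9, -291.2, 235.5]
orientation: [-0.051, 0.967, 0.076, 0.239]
ft_force: [0.1, 0.0, -0.6]
finger_gap: 0.003
```

Request:
arm_command(
  steps=[
    [[0,0,0],[0.0001,0.0001,0.001],1],
    [[0,0,0],[0.0001,0.0001,0.002],1],
    [[0,0,0],[0.0002,0.0002,0.003],1],
    [[0,0,0],[0.0003,0.0003,0.004],1],
    [[0,0,0],[0.0003,0.0003,0.004],1],
  ],
)

```text
time: 21.13
tcp_pos: [418.1, -291.2, 232.4]
orientation: [-0.051, 0.967, 0.076, 0.239]
ft_force: [-2.2, -0.6, 3.7]
finger_gap: 0.006
```

Request:
arm_command(
  steps=[
    [[0,0,0],[0.0001,0.0001,0.001],1],
    [[0,0,0],[0.0001,0.0001,0.002],1],
    [[0,0,0],[0.0002,0.0002,0.003],1],
    [[0,0,0],[0.0003,0.0003,0.003],1],
    [[0,0,0],[0.0003,0.0003,0.003],1],
  ],
)

```text
time: 21.55
tcp_pos: [419.8, -291.0, 229.7]
orientation: [-0.051, 0.967, 0.076, 0.239]
ft_force: [-2.1, -0.7, 2.2]
finger_gap: 0.003
```

```bash
python3 - <<'E'
from search import *
s,p,r=pose(); print("tip height along normal (ctr)",(p+r.apply([0,0,166])-C)@B.T, "F.n",B@s["ft_force"]); delta(TP(1,RP),RP)
E
```

```text
tip height along normal (ctr) [-4.01552202  8.35669122  7.24572278] F.n [-0.71141241 -0.4007213   2.99132924]
t 21.55 from [ 419.8 -291.   229.7] rot [-0.0007  0.0004  0.0001] shift [0.0004 0.0007 0.0062] F [-2.1 -0.7  2.2] gap 0.003
```

Request:
arm_command(
  steps=[
    [[0,0,0],[0.0001,0.0001,0.001],1],
    [[0,0,0],[0.0001,0.0001,0.002],1],
    [[0,0,0],[0.0002,0.0002,0.003],1],
    [[0,0,0],[0.0003,0.0003,0.004],1],
    [[0,0,0],[0.0003,0.0003,0.004],1],
  ],
)

```text
time: 21.97
tcp_pos: [422.0, -290.6, 226.2]
orientation: [-0.051, 0.967, 0.076, 0.239]
ft_force: [-2.8, -0.6, 1.7]
finger_gap: 0.009
```

Request:
arm_command(
  steps=[
    [[0,0,0],[0,0,0.0005],1],
    [[0,0,0],[0.0001,0.0001,0.001],1],
    [[0,0,0],[0.0001,0.0001,0.001],1],
    [[0,0,0],[0.0001,0.0001,0.001],1],
  ],
)

```text
time: 22.3
tcp_pos: [422.5, -290.5, 225.5]
orientation: [-0.051, 0.967, 0.076, 0.239]
ft_force: [-2.9, -0.5, 1.9]
finger_gap: 0.007
```

Request:
arm_command(
  steps=[
    [[0,0,0],[0,0,0.0005],1],
    [[0,0,0],[0.0001,0.0001,0.001],1],
    [[0,0,0],[0.0001,0.0001,0.001],1],
    [[0,0,0],[0.0001,0.0001,0.001],1],
  ],
)

```text
time: 22.63
tcp_pos: [423.1, -290.5, 224.6]
orientation: [-0.051, 0.967, 0.076, 0.239]
ft_force: [-3.8, -0.5, 2.0]
finger_gap: 0.003
```

```bash
python3 - <<'E'
from search import *
s,p,r=pose(); print("tip height along normal (ctr)",(p+r.apply([0,0,166])-C)@B.T, "F.n",B@s["ft_force"],s["joint_positions"].round(2))
E
```

```text
tip height along normal (ctr) [-3.9370244   8.42448826  1.25351591] F.n [-2.1886021   0.04114362  3.68574526] [ 0.86  0.6  -0.28  2.11 -0.99  0.28  0.18]
```

Request:
arm_command(
  steps=[
    [[0,0,0],[0,0,0.0005],1],
    [[0,0,0],[0.0001,0.0001,0.001],1],
    [[0,0,0],[0.0001,0.0001,0.001],1],
    [[0,0,0],[0.0001,0.0001,0.001],1],
  ],
)

```text
time: 22.97
tcp_pos: [423.2, -290.5, 224.2]
orientation: [-0.051, 0.967, 0.076, 0.239]
ft_force: [-10.0, 0.2, 10.0]
finger_gap: 0.009
```

Request:
arm_command(
  steps=[
    [[0,0,0],[0,0,0.0005],1],
    [[0,0,0],[0.0001,0.0001,0.001],1],
    [[0,0,0],[0.0001,0.0001,0.001],1],
    [[0,0,0],[0.0001,0.0001,0.001],1],
  ],
)

```text
time: 23.3
tcp_pos: [423.3, -290.5, 224.0]
orientation: [-0.051, 0.967, 0.076, 0.239]
ft_force: [-16.5, 0.6, 22.9]
finger_gap: 0.004
```

```bash
python3 - <<'E'
from search import *
s,p,r=pose(); print("tip height along normal (ctr)",(p+r.apply([0,0,166])-C)@B.T, "F.n",B@s["ft_force"],s["joint_positions"].round(2),s["moment"].round(2))
E
```

```text
tip height along normal (ctr) [-3.98747658  8.31474608  0.55706422] F.n [-1.68451918  2.86944557 28.00142481] [ 0.86  0.6  -0.28  2.11 -1.    0.28  0.18] [0.53 1.09 0.45]
```

Request:
arm_command(
  steps=[
    [[0,0,0],[0,0,-0.004],1],
    [[0,0,0],[0,0,-0.02],1],
    [[0,0,0],[0,0,-0.045],1],
    [[0,0,0],[-0.02,0,-0.075],1],
    [[0,0,0],[-0.04,0.005,-0.105],1],
  ],
)

```text
time: 23.72
tcp_pos: [342.9, -313.1, 297.4]
orientation: [-0.052, 0.966, 0.079, 0.239]
ft_force: [-0.3, -1.2, -0.2]
finger_gap: 0.006
```

Request:
arm_command(
  steps=[
    [[0,0,0],[0,0,0],1],
    [[0,0,0],[0,0,0],1],
    [[0,0,0],[0,0,0],1],
    [[0,0,0],[0,0,0],1],
    [[0,0,0],[0,0,0],1],
  ],
)

```text
time: 24.13
tcp_pos: [343.5, -313.6, 295.9]
orientation: [-0.052, 0.967, 0.077, 0.239]
ft_force: [0.9, 0.6, -0.3]
finger_gap: 0.007
```

```bash
python3 - <<'E'
from search import *
c,im=grab("wrist","w10.png"); np.save("w10.npy",np.array([*c[:3],*c[3].ravel()]))
u,v=proj(c,C).astype(int); print(u,v)
a=cv2.resize(im[v-60:v+60,u-75:u+75],None,fx=5,fy=5,interpolation=cv2.INTER_CUBIC); cv2.imwrite("pics/w10c.png",a)
for z in(0,3): print(z,[((proj(c,C+B.T@np.array(q))-[u-75,v-60])*5).round() for q in([22,14,z],[22,-14,z],[-22,14,z],[-22,-14,z],[10.8,0,z],[-10.8,0,z],[25.5,17.5,0])])
print(pose()[1])
E
```

```text
261 131
0 [array([284., 159.]), array([468., 159.]), array([289., 440.]), array([462., 442.]), array([376., 234.]), array([375., 372.]), array([261., 135.])]
3 [array([282., 160.]), array([468., 161.]), array([287., 444.]), array([462., 447.]), array([375., 236.]), array([374., 376.]), array([261., 135.])]
[ 343.29536198 -313.73323415  295.90396995]
```

View pics/w10c.png

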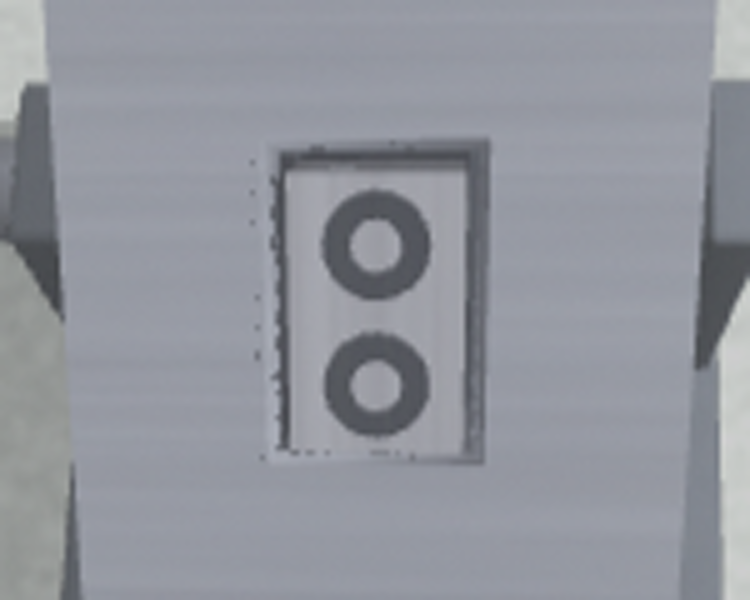

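```bash
python3 - <<'E'
from search import *
qn=pose()[0]["joint_positions"]
q,m=leg(qn,TP(20,RP,-4,44),RP); q,m2=leg(q,TP(0,RP,-4,44),RP); print(q.round(2),m,m2); delta(TP(20,RP,-4,44),RP); delta(TP(4,RP,-4,44),RP)
# proudness from image: top-face edges as measured lines, relative scale via cup rings
c=load("w10.npy"); 
im=cv2.cvtColor(cv2.imread("pics/w10.png"),cv2.COLOR_BGR2GRAY)
for n,cc in(("w9.png",load("w9.npy")),("w10.png",c)):
    g=cv2.cvtColor(cv2.imread("pics/"+n),cv2.COLOR_BGR2GRAY); u,v=proj(cc,C).astype(int)
    s=(g[v-26:v+32,u-14:u+14]<120).astype(np.uint8); k,l,st,ce=cv2.connectedComponentsWithStats(s)
    P=[ce[i]+[u-14,v-26] for i in range(1,k) if 40<st[i,4]<500]; print(n,np.round(P,2).tolist(),[st[i].tolist() for i in range(1,k) if st[i,4]>40])
    if len(P)==2:
        for z in(0,6,12):
            Q=[onbed(cc,*a,C+B[2]*z,B) for a in P]; print(z,"spacing",np.linalg.norm(Q[0]-Q[1]).round(2))
E
```

```text
[ 0.87  0.58 -0.36  2.17 -1.08  0.21  0.22] 0.06486684267949655 0.018672041385823623
t 24.1833 from [ 343.3 -313.7  295.9] rot [-0.0027  0.0004  0.0014] shift [ 0.0378 -0.0415  0.086 ] F [0.3 0.2 0.4] gap 0.009
t 24.1833 from [ 343.3 -313.7  295.9] rot [-0.0027  0.0004  0.0014] shift [ 0.0389 -0.0403  0.102 ] F [0.3 0.2 0.4] gap 0.009
w9.png [[254.52, 123.99], [254.8, 151.84]] [[3, 6, 22, 22, 275], [4, 34, 21, 21, 258]]
0 spacing 22.87
6 spacing 22.34
12 spacing 21.8
w10.png [[260.97, 119.58], [260.87, 147.54]] [[3, 4, 22, 22, 281], [4, 32, 21, 22, 263]]
0 spacing 21.91
6 spacing 21.38
12 spacing 20.84
```

```bash
python3 - <<'E'
from search import *
qn=pose()[0]["joint_positions"]
q,m=leg(qn,TP(20,RP,-4,-28),RP); q,m2=leg(q,TP(0,RP,-4,-28),RP); print(q.round(2),m,m2); delta(TP(20,RP,-4,-28),RP); delta(TP(5,RP,-4,-28),RP)
E
```

```text
[ 0.86  0.62 -0.22  2.04 -0.95  0.35  0.16] 0.19371764615767423 0.158837714187691
t 24.1833 from [ 343.3 -313.7  295.9] rot [-0.0027  0.0004  0.0014] shift [0.0377 0.0303 0.0808] F [0.3 0.2 0.4] gap 0.009
t 24.1833 from [ 343.3 -313.7  295.9] rot [-0.0027  0.0004  0.0014] shift [0.0387 0.0314 0.0958] F [0.3 0.2 0.4] gap 0.009
```

Request:
arm_command(
  steps=[
    [[-0.001,0,0],[0.013,0.01,0.02],1],
    [[-0.002,0,0.001],[0.025,0.02,0.04],1],
    [[-0.0027,0,0.001],[0.0377,0.03,0.06],1],
    [[-0.0027,0,0.001],[0.0377,0.0303,0.08],1],
    [[-0.0027,0,0.001],[0.0377,0.0303,0.08],1],
  ],
)

```text
time: 24.6
tcp_pos: [418.7, -326.9, 239.0]
orientation: [-0.052, 0.967, 0.077, 0.238]
ft_force: [-0.0, 0.8, 0.2]
finger_gap: 0.003
```

Request:
arm_command(
  steps=[
    [[0,0,0],[0.0005,0.0005,0.006],1],
    [[0,0,0],[0.001,0.001,0.012],1],
    [[0,0,0],[0.001,0.001,0.0155],1],
    [[0,0,0],[0.001,0.001,0.0155],1],
    [[0,0,0],[0.001,0.001,0.0155],1],
  ],
)

```text
time: 25.02
tcp_pos: [424.7, -327.7, 228.8]
orientation: [-0.05, 0.967, 0.075, 0.239]
ft_force: [-0.2, -0.3, 0.6]
finger_gap: 0.004
```

```bash
python3 - <<'E'
from search import *
s,p,r=pose(); print((p+r.apply([0,0,166])-C)@B.T, "F.n",B@s["ft_force"]); delta(TP(2,RP,-4,-28),RP)
E
```

```text
[ -4.6812507  -29.17190054   6.58827605] F.n [ 0.1455028  -0.28468736  0.67436054]
t 25.0167 from [ 424.7 -327.7  228.8] rot [ 0.0022  0.0002 -0.0009] shift [ 0.001  -0.0005  0.0046] F [-0.2 -0.3  0.6] gap 0.004
```

Request:
arm_command(
  steps=[
    [[0,0,0],[0.0003,0,0.001],1],
    [[0,0,0],[0.0005,0,0.002],1],
    [[0,0,0],[0.0005,0,0.003],1],
    [[0,0,0],[0.0005,0,0.003],1],
  ],
)

```text
time: 25.35
tcp_pos: [426.9, -327.1, 226.2]
orientation: [-0.05, 0.967, 0.076, 0.239]
ft_force: [-0.1, 0.7, 0.4]
finger_gap: 0.003
```

Request:
arm_command(
  steps=[
    [[0,0,0],[0,0,0.0005],1],
    [[0,0,0],[0,0,0.001],1],
    [[0,0,0],[0,0,0.001],1],
    [[0,0,0],[0,0,0.001],1],
  ],
)

```text
time: 25.68
tcp_pos: [427.3, -327.0, 225.2]
orientation: [-0.05, 0.967, 0.075, 0.239]
ft_force: [0.2, 0.6, -0.1]
finger_gap: 0.005
```

Request:
arm_command(
  steps=[
    [[0,0,0],[0,0,0.0005],1],
    [[0,0,0],[0,0,0.001],1],
    [[0,0,0],[0,0,0.001],1],
    [[0,0,0],[0,0,0.001],1],
  ],
)

```text
time: 26.02
tcp_pos: [427.7, -326.9, 224.4]
orientation: [-0.05, 0.967, 0.075, 0.239]
ft_force: [0.2, -0.2, 1.4]
finger_gap: 0.005
```

```bash
python3 - <<'E'
from search import *
s,p,r=pose(); print((p+r.apply([0,0,166])-C)@B.T, "F.n",B@s["ft_force"]); print((RP.inv()*r).as_rotvec().round(4))
E
```

```text
[ -4.40570666 -28.80559751   1.2864784 ] F.n [ 0.89650082 -0.2549023   1.13599397]
[-0.002  -0.0002  0.0007]
```

Request:
arm_command(
  steps=[
    [[0,0,0],[0,0,0.0003],1],
    [[0,0,0],[0,0,0.0005],1],
    [[0,0,0],[0,0,0.0005],1],
    [[0,0,0],[0,0,0.0005],1],
  ],
)

```text
time: 26.35
tcp_pos: [427.8, -326.9, 224.2]
orientation: [-0.05, 0.967, 0.075, 0.239]
ft_force: [-3.5, 0.4, 5.5]
finger_gap: 0.003
```

```bash
python3 - <<'E'
from search import *
s,p,r=pose(); print((p+r.apply([0,0,166])-C)@B.T, "F.n",B@s["ft_force"])
E
```

```text
[ -4.410888   -28.80919499   1.0217236 ] F.n [-0.03992444  0.87773344  6.45477491]
```

Request:
arm_command(
  steps=[
    [[0,0,0],[0,0,0.0005],1],
    [[0,0,0],[0,0,0.001],1],
    [[0,0,0],[0,0,0.001],1],
    [[0,0,0],[0,0,0.001],1],
  ],
)

```text
time: 26.68
tcp_pos: [427.9, -327.0, 223.9]
orientation: [-0.05, 0.967, 0.075, 0.239]
ft_force: [-9.6, 0.8, 15.6]
finger_gap: 0.003
```

```bash
python3 - <<'E'
from search import *
s,p,r=pose(); print((p+r.apply([0,0,166])-C)@B.T, "F.n",B@s["ft_force"])
E
```

```text
[ -4.42170154 -28.88080651   0.78046323] F.n [ 0.34009015  2.15415727 18.17588398]
```

Request:
arm_command(
  steps=[
    [[0,0,0],[0,0,-0.006],1],
    [[0,0,0],[0,0,-0.03],1],
    [[0,0,0],[0,0,-0.06],1],
    [[0,0,0],[-0.02,0,-0.09],0.8],
    [[0,0,0],[-0.04,0,-0.12],0.8],
  ],
)

```text
time: 27.1
tcp_pos: [338.8, -347.1, 311.2]
orientation: [-0.05, 0.967, 0.077, 0.239]
ft_force: [0.3, -0.1, 0.6]
finger_gap: 0.134
```

Request:
arm_command(
  steps=[
    [[0,0,0],[0,0,0],0.8],
    [[0,0,0],[0,0,0],0.8],
    [[0,0,0],[0,0,0],0.8],
    [[0,0,0],[0,0,0],0.8],
    [[0,0,0],[0,0,0],0.8],
  ],
)

```text
time: 27.52
tcp_pos: [339.9, -346.8, 309.4]
orientation: [-0.051, 0.967, 0.076, 0.239]
ft_force: [0.3, 0.6, -0.5]
finger_gap: 0.198
```

```bash
python3 - <<'E'
from h import *
_,im=grab("scene","scene9.png"); a=cv2.imread("pics/scene0.png"); d=cv2.absdiff(im,a).max(2)
for n,u,v in(("cone",413,345),("jar",361,400),("cup",459,320),("spool",235,303)):
    x,y=int(u/1.5625),int(v/1.5625); print(n,d[y-15:y+15,x-12:x+12].mean().round(1),(d[y-15:y+15,x-12:x+12]>40).sum())
cv2.imwrite("pics/scene9b.png",cv2.resize(im[120:330,120:420],None,fx=2.6,fy=2.6,interpolation=cv2.INTER_CUBIC)); print(pose()[0]["time"],pose()[1])
E
```

```text
cone 11.4 91
jar 2.6 0
cup 18.9 162
spool 3.5 0
27.5667 [ 339.73126916 -346.80706433  309.40584004]
```

View pics/scene9b.png

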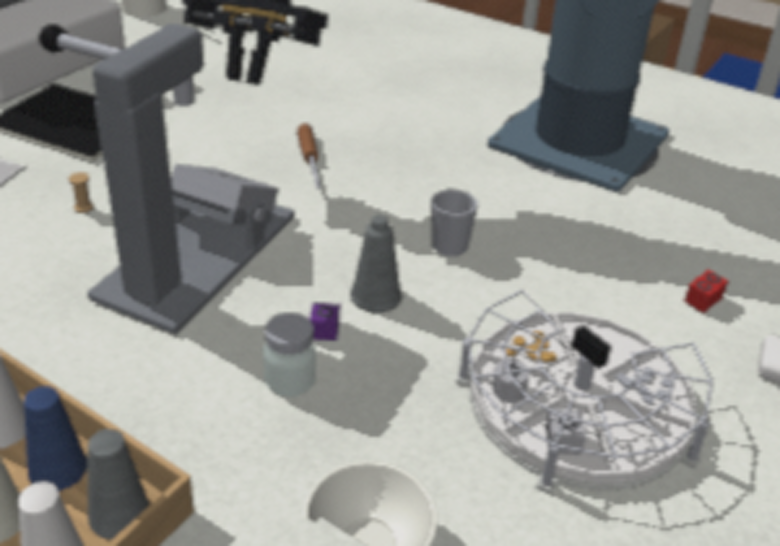

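The final scene shows the cone, jar, cup and spool standing where they were; the differences at the cone and cup come from the arm's shadow. The die is flush in the bed and the gripper is clear, so I'm handing in.

```bash
python3 -c "
from h import *
print(robot.finish_job())"
```

```text
the job is handed in; nothing more can be done
None
```

The job is handed in at about 27.6 s of the 64 s allowed. The oblong die is in the pocket of the tipped bed, pressed flush and released.

**What I did**
- I turned the tray about 63° by its knob, so the oblong die's compartment stood at the open front, and lifted the die out.
- Approaching square to the bed brought joint 6 to its limit. I inserted the die about 3° off the bed's normal instead, within the pocket's play, and no contact force showed.
- I then pressed it home with closed fingertips until a hard stop at about 28 N.

**Last checks**
- **Flush:** the fingertip stopped at 0.6 mm (28 N) on the die and 0.8 mm (18 N) on the bare bed face. That puts the die flush within about 0.2 mm. A rougher check in the wrist pictures, from the spacing of the die's two cups, gave about 10.7 mm of pressing travel against the 12 mm expected. That method is only good to about 1.5 mm.
- **Other things:** jar and spool showed no change from the first picture. Cone and cup areas did differ, which I put down to the arm's shadow, since both stand where they were. I saw the square and round dies in the tray after turning it, but did not check them separately at the end.
- **Clear of the work:** the robot was touching nothing when I handed in.

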